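# Load the phantom tray and slide it up the tomosynthesis wedge

## Robot

A 7-joint arm with a two-finger parallel gripper is mounted at the origin on the work surface. World frame = base frame: x ahead of the robot, y to its left, z up, the work surface at z = 0. Lengths are in mm, angles in rad, forces in N, time in s.
With the tool pointing down it reaches from about 400 to 850 mm from the base axis. Payload 4.5 kg.
Tool frame: the origin (TCP) lies midway between the tips of the shut fingers; the grasp point (between the pads) lies bot.tcp_to_grasp behind it (bot.tcp_to_grasp is the distance from the TCP to the grasp point, in mm); z points along the fingers, y is the line along which they close (so a half turn about z gives the same grasp; the last joint's range is limited). The gripper opens to 88 mm and grips with 3 to 60 N. Pads are 18 mm wide; open, the fingers measure 123 mm over their backs; the gripper's body (75 mm by 187 mm) begins 45 mm behind the grasp point.
Start: joints at [-1.119, 0.689, -0.195, 1.565, 0.157, 0.902, -0.215], TCP at [253.578, 571.272, 238.743] pointing down, gripper open.
Joint ranges: [-3.01, 3.01], [-0.46, 2.08], [-1.47, 1.51], [0.13, 2.56], [-1, 4.14], [0.04, 2.09], [-2.66, 2.66]. Speed limits (rad/s): [2.57, 2.57, 3.14, 3.14, 3.14, 3.14, 3.14].

## Interface

Orientations are given as a rotation vector (axis times angle).
In Python, from workcell import bot, cams, finder gives the robot as it stands.
- The arm moves only by the tool jog_arm, never from a script. Its argument "motion" is a list of rows, each a list of 7 numbers: the shift along the world's x, y, z normalised to -1 to 1, where 1 is 2.5 cm, then the turn, a rotation vector about the world's x, y, z normalised to -1 to 1, where 1 is 0.08 rad, then the closure, from -1 (fully open) to 1 (shut). In form: [[tx, ty, tz, ax, ay, az, hand], ...]. A call has 1 to 8 rows; each row shifts and turns the commanded pose from where the row before left it; what a row does not reach is not made up. A row lasts 1/12 s, in which the tool goes at most 41.7 mm and 7.16 degrees, less where a joint would pass 70% of its speed; a pose out of reach is approached as far as the arm can. A call with a number of a shift or a turn outside -1 to 1 is refused whole. A call with a gripper value outside its range is refused whole. The fingers move at their own pace and stop on an object; "squeeze" is the grip in N (left out, the last holds). Time passes only in rows, so rows that do not move let the fingers close. It gives the time, the measured TCP pose, the force, the opening and the grip force at its end, in the units of the state.
- bot.get_state(): the state, without advancing time (a new reading comes with each control period).
- cams.camera(name): name is "side" or "top" or "wrist"; returns a dict with "pixels" (480x640x3 uint8, red, green, blue), "mtx" (3x3 intrinsics, pixels), "xyz" and "rotation" of the camera in the world. Camera axes: x right, y up, looking along -z (the intrinsics and any distortion apply to the point x, -y, -z); pixel columns grow to the right and rows downward; lengths in mm; the calibration is good to about 2 mm. A picture is of the moment at which its call begins. There is no depth.
- bot.finish_job(): hands the job in; it is judged then, once.
Trained networks look in a picture, given as the dict that the camera call returned (one of the last four; its "shot" number tells which), for a name from the list of things; names that differ only in an ending like _2 or _b are one class to them, and where a whole thing is asked for, a point or a joint stands for the part that bears it (a point fixed in the world has none). Each returns a list of dicts, best first, with "confidence" (0 to 1); they miss things now and then, are a little off and sometimes report something else, mostly with a low value. They report only what shows in the picture. A call takes as long as a camera call. They do not tell look-alikes from the thing itself.
- finder.regions_of(picture, thing): "region" (480x640 bool, what is visible of it) and "rect" ([left, top, right, bottom] in pixels, round what is visible of it).
- finder.tip_of(picture, thing): "at" ([column, row] in pixels: a listed point, or the origin of a listed thing).
The state is a dict: "time_s": time; "qpos": joint angles; "joint_velocities": joint speeds; "effort": joint torques, N m; "eef_pos": TCP position; "orientation": TCP orientation; "force": force on the tool from outside, world axes, zero at the start; "ft_torque": the same for the moment, N m; "gripper_width": opening from 0.0 (shut) to 1.0 (fully open); "grasp_force": force on a finger pad.
Only numpy, scipy, OpenCV 4.12 (cv2) and the standard library are available. Lean on these libraries where they do the work, as an engineer would, in place of code of your own. Each camera call takes 0.05 s, during which the arm holds its last target. There are 200 camera calls.

## Task

Tip the cup of resin test inserts out onto the middle of the bench mat by setting it down mouth-down, lift it straight up off the heap, and put the empty cup back in its sloping rest as it was. Lay every insert, including any one already lying on the bench, flat in a compartment of its own in the phantom tray, lengthwise in the compartment; then slide the loaded tray, without lifting it, up the acrylic wedge until it rests against the top stop. Leave the other things on the bench where they are.

Things in the scene. Friction and masses are not known exactly. Their poses are not given: they have to be found in the camera images.
- cup: Open-topped rectangular aluminium cup, outside 90 mm long (its x) x 54 mm wide (its y) x 100 mm deep (its z), walls and bottom 3 mm, 140 g. Origin: centre of its underside; z points out of its mouth. It starts leaning in the sloping rest, mouth 30 degrees above level and facing the mat (roughly world +y), its x axis pointing down into the rest's plate, with a pile of 3 or 4 inserts in it.
- cup_mouth (a point): Point: centre of the cup's mouth, level with the rim, 100 mm from its underside.
- cup_rest: Fixed sloping acrylic cup rest, 40 mm wide (its y; narrower than the cup, 54 mm, whose two broad sides are free to grip), 140 mm long: a plate climbing at 30 degrees towards its +x and, at the plate's lower end, a foot stop 40 mm high square to it. One 54 x 100 mm end wall of the cup lies on the plate, its bottom against the foot stop. Origin: centre of the base, on the bench.
- cup_seat (a point): Point on the cup rest: where the origin of the seated cup lies (51 mm above the bench), with the axes of the seated cup: z up the plate at 30 degrees above level, x square to the plate and down into it.
- mat: Fixed dark bench mat, 190 x 190 mm, 3 mm thick, flat. Origin: centre of its underside, on the bench.
- insert1: Tan resin test insert: a slab 64 mm long (its x) x 36 mm wide (its y) x 16 mm thick (its z), its edges fully rounded (radius 8 mm), same on both faces, 45 g. Origin: its centre. It starts in the pile in the cup.
- insert2: Tan resin test insert: a slab 64 mm long (its x) x 36 mm wide (its y) x 16 mm thick (its z), its edges fully rounded (radius 8 mm), same on both faces, 45 g. Origin: its centre. It starts in the pile in the cup.
- insert3: Tan resin test insert: a slab 64 mm long (its x) x 36 mm wide (its y) x 16 mm thick (its z), its edges fully rounded (radius 8 mm), same on both faces, 45 g. Origin: its centre. It starts in the pile in the cup.
- insert4: Tan resin test insert: a slab 64 mm long (its x) x 36 mm wide (its y) x 16 mm thick (its z), its edges fully rounded (radius 8 mm), same on both faces, 45 g. Origin: its centre. When present it starts on top of the pile in the cup.
- insert5: Tan resin test insert: a slab 64 mm long (its x) x 36 mm wide (its y) x 16 mm thick (its z), its edges fully rounded (radius 8 mm), same on both faces, 45 g. Origin: its centre. When present it starts lying flat on the bench beyond the mat.
- insert6: Tan resin test insert: a slab 64 mm long (its x) x 36 mm wide (its y) x 16 mm thick (its z), its edges fully rounded (radius 8 mm), same on both faces, 45 g. Origin: its centre. When present it starts lying flat on the bench beyond the mat.
- phantom_tray: Loose pale acrylic tray, 152 mm (its x, the way it slides) x 188 mm (y), floor 6 mm thick, edges and ridges 4 mm high above the floor, 360 to 590 g. Three compartments lengthwise along x in the rear half, two along y in the front half, 20 mm ridges between. Origin: centre of its underside. Starts flat on the bench at the foot of the wedge, front (+x) towards it, between the rails' flared ends.
- tray_front (a point): Point: middle of the phantom tray's front (+x) edge, 76 mm ahead of its origin, 5 mm above its underside. At the middle of the opposite, rear edge the tray has an upright push lug, 10 mm thick (x), 50 mm wide (y), reaching from 2 to 30 mm high; the lug's rear face is 86 mm behind the tray's origin.
- slot1 (a point): Point: centre of the floor of compartment 1 of the phantom tray, rear right as seen looking along the tray's +x. Its x axis runs along the 72 mm length of the compartment, its z axis is up out of the floor. The compartment is 72 x 44 mm and 4 mm deep.
- slot2 (a point): Point: centre of the floor of compartment 2 of the phantom tray, rear middle as seen looking along the tray's +x. Its x axis runs along the 72 mm length of the compartment, its z axis is up out of the floor. The compartment is 72 x 44 mm and 4 mm deep.
- slot3 (a point): Point: centre of the floor of compartment 3 of the phantom tray, rear left as seen looking along the tray's +x. Its x axis runs along the 72 mm length of the compartment, its z axis is up out of the floor. The compartment is 72 x 44 mm and 4 mm deep.
- slot4 (a point): Point: centre of the floor of compartment 4 of the phantom tray, front right as seen looking along the tray's +x. Its x axis runs along the 72 mm length of the compartment, its z axis is up out of the floor. The compartment is 72 x 44 mm and 4 mm deep.
- slot5 (a point): Point: centre of the floor of compartment 5 of the phantom tray, front left as seen looking along the tray's +x. Its x axis runs along the 72 mm length of the compartment, its z axis is up out of the floor. The compartment is 72 x 44 mm and 4 mm deep.
- wedge: Fixed pale acrylic wedge 215 mm long (its x) x 209 mm wide. Its deck starts level with the bench at x = -107 mm and climbs 6 degrees towards +x (roughly world +y) to a stop 42 mm high, near face at x = +95.5 mm. Side rails 197 mm apart, 32 mm high, with flared ends 18 mm high reaching 48 mm before the foot. Friction holds the tray on the slope. Origin: centre of its underside, on the bench.
- water_bottle: Bystander: clear water bottle with a green cap, 64 mm in diameter, 165 mm high, standing beyond the work area. Origin: centre of its underside.
- gel_bottle: Bystander: blue gel bottle, 52 mm in diameter, 150 mm high. Origin: centre of its underside.
- tape_roll: Bystander: roll of white tape lying flat, 84 mm in diameter, 22 mm high. Origin: centre of its underside.
- marker_pen: Bystander: white marker pen with a black cap, 137 mm long (its x), 16 mm thick, lying near the robot. Origin: underside, near its middle.
- marker_block: Bystander: grey block 70 x 50 x 20 mm. Origin: centre of its underside.
Not all that is in view belongs to the job. Leave any orange look-alike of the insert5 alone. What is shaped like the cup_rest but orange is not meant.

How it is judged:
By the outcome, as a careful person would: the job done as asked, in the order asked, and still so for the second after the job is handed in, with the robot touching nothing.
Of insert4, insert5, insert6 only 1 to 2 are there at a start; the rules pass over those that are not, and their reading is None.
At some moment in a run one of insert1, insert2, insert3, insert4, insert5, insert6 may be knocked a few centimetres aside while the robot is not near it.
It also fails if it takes over 200 s, if anything falls off the work surface, if the arm or the gripper's body presses on something with over 40 N, if the wrist force passes 120 N, or if a joint passes its speed limit or range.

## Working session

There is one attempt and no reset: what is moved stays moved. The work goes in short steps, Python scripts to look and compute and a tool call to move; the robot and the scene stay as the last step left them, time stands still between calls to the robot, and variables do not carry over. Pictures are saved under pics/ and viewed, at most 14 in all, crops included, and the job is handed in when it is done.

Besides the shell and the picture viewer there is one more tool, called after "Emit:" as name(argument=value, ...), one argument or row to a line, values as JSON. jog_arm: Moves the arm, as the interface text tells. Scaled input: -1 to 1 covers 2.5 cm each way for a shift and 0.08 rad each way for a turn. Its arguments: {"type":"object","properties":{"motion":{"type":"array"},"squeeze":{"type":"number"}},"required":["motion"]}

```bash
ls; mkdir -p pics
cat > h.py <<'E'
import numpy as np,cv2
from scipy.spatial.transform import Rotation as R
from workcell import bot,cams,finder
def save(p,n): cv2.imwrite(f'pics/{n}.png',cv2.cvtColor(p['pixels'],cv2.COLOR_RGB2BGR))
def rotm(p):
    r=np.array(p['rotation'],float)
    return r if r.shape==(3,3) else R.from_rotvec(r).as_matrix()
def ray(p,uv):
    x=np.linalg.inv(p['mtx'])@np.array([uv[0],uv[1],1.]); d=rotm(p)@np.array([x[0],-x[1],-x[2]])
    return np.array(p['xyz'],float),d
def onz(p,uv,z):
    o,d=ray(p,uv); return o+d*(z-o[2])/d[2]
def proj(p,X):
    c=rotm(p).T@(np.array(X,float)-np.array(p['xyz'])); v=np.array(p['mtx'])@np.array([c[0],-c[1],-c[2]]); return v[:2]/v[2]
E
python3 - <<'E'
from h import *
print(bot.get_state(),bot.tcp_to_grasp)
a=cams.camera('top');b=cams.camera('side');save(a,'top1');save(b,'side1')
for p in (a,b): print({k:v for k,v in p.items() if k!='pixels'})
for n in ['cup','cup_mouth','cup_rest','cup_seat','mat','insert5','phantom_tray','tray_front','slot1','slot2','slot3','slot4','slot5','wedge']:
  for p,nm in((a,'top'),(b,'side')):
    print(n,nm,[(np.round(d['at']),round(d['confidence'],2)) for d in finder.tip_of(p,n)])
E
```

```text
pics
{'time_s': 0.0, 'qpos': array([-1.11921242,  0.68997736, -0.19451392,  1.56633078,  0.15729538,
        0.90246956, -0.21509775]), 'joint_velocities': array([-0.00060034, -0.00018783,  0.000923  ,  0.00058589,  0.00010212,
        0.00133391,  0.00220347]), 'effort': array([-3.83696188e-04, -5.27547061e+01, -1.26674898e+00, -1.53432924e+01,
       -5.26176521e-02,  6.54520554e-03,  1.73083886e-04]), 'eef_pos': array([253.37681871, 570.6604643 , 237.91767854]), 'orientation': array([-6.51312681e-01, -3.07307851e+00,  2.79051101e-03]), 'force': array([-0.54329612, -0.15470909,  0.17508414]), 'ft_torque': array([ 0.04344349, -0.02004984,  0.01944805]), 'grasp_force': 0.0, 'gripper_width': 0.999507689681153} 18.700000000000003
{'mtx': array([[570.58053308,   0.        , 317.71119594],
       [  0.        , 570.58053308, 240.77723925],
       [  0.        ,   0.        ,   1.        ]]), 'xyz': array([ 430.89043913,  -84.99868724, 1362.87570908]), 'rotation': array([ 0.0892166 , -0.08126964, -1.57200058]), 'shot': 1}
{'mtx': array([[567.01166427,   0.        , 321.83850321],
       [
[... 2588 characters left out ...]
84), (array([192., 283.]), 0.64), (array([214., 264.]), 0.46)]
slot4 side [(array([276., 236.]), 0.97), (array([301., 235.]), 0.96), (array([321., 236.]), 0.91), (array([282., 222.]), 0.83), (array([312., 224.]), 0.71)]
slot5 top [(array([225., 235.]), 0.96), (array([224., 288.]), 0.94), (array([196., 241.]), 0.93), (array([226., 264.]), 0.84), (array([192., 283.]), 0.64), (array([214., 264.]), 0.46)]
slot5 side [(array([276., 236.]), 0.97), (array([301., 235.]), 0.96), (array([321., 236.]), 0.91), (array([282., 222.]), 0.83), (array([312., 224.]), 0.71)]
wedge top [(array([126., 265.]), 0.85)]
wedge side [(array([298., 205.]), 0.67), (array([358., 284.]), 0.58), (array([364., 324.]), 0.56)]
```

View pics/top1.png

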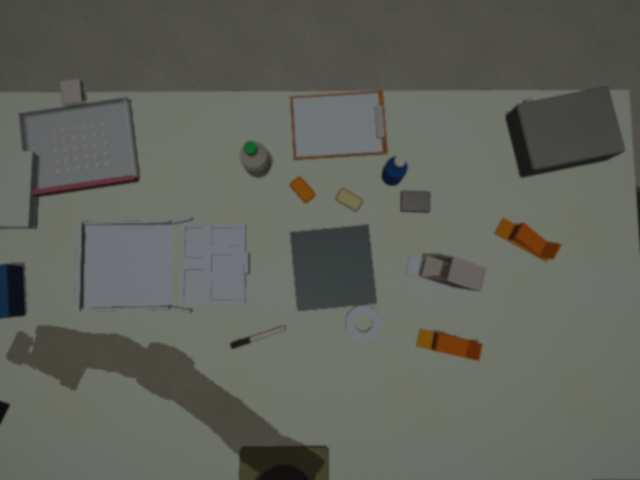

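View pics/side1.png

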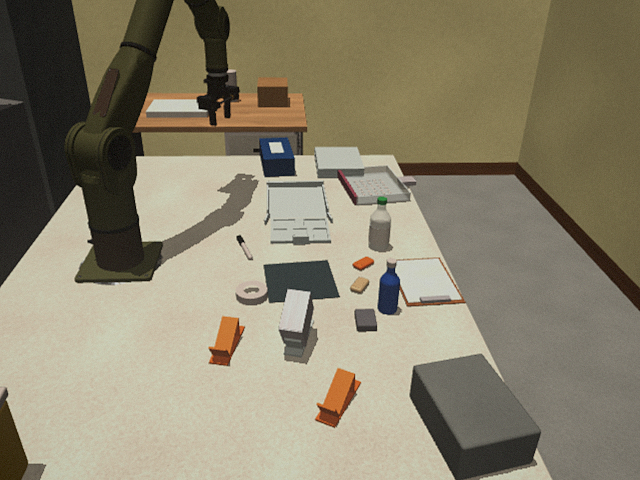

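The top view shows the grey cup at (455,272) in the pale rest and the mat at (333,267). The tray is at (214,264) and the wedge at (128,265). Two things could be insert5: the tan slab at (350,200) and the orange one at (303,188). The tan one fits the description and the orange one is the look-alike. The orange rests at (450,345) and (527,240) aren't meant, because the cup leans in the pale one. Next I'll measure these and confirm with a crop.

Run:
```python
from h import *
a=cams.camera('top');b=cams.camera('side')
for n,z in[('mat',3),('phantom_tray',8),('insert5',10),('wedge',20),('cup',60),('cup_rest',40)]:
  for r in finder.regions_of(a,n)[:3]:
    m=r['region'].astype(np.uint8); cs=cv2.findContours(m,0,1)[0]; c=max(cs,key=cv2.contourArea)[:,0,:]
    pts=np.array([onz(a,q,z)[:2] for q in c]); rc=cv2.minAreaRect(pts.astype(np.float32))
    print(n,round(r['confidence'],2),r['rect'],np.round(rc[0]),np.round(rc[1]),round(rc[2],1))
# two-view triangulation
def tri(u,v):
    o1,d1=ray(a,u);o2,d2=ray(b,v);A=np.stack([d1,-d2],1);s=np.linalg.lstsq(A,o2-o1,rcond=None)[0]
    return (o1+s[0]*d1+o2+s[1]*d2)/2, np.linalg.norm(o1+s[0]*d1-o2-s[1]*d2)
print('mouth',tri((434,266),(302,298)));print('mouth top@76+',onz(a,(434,266),101)); print('seat',tri((468,276),(292,338)))
for u in [(225,235),(224,288),(196,241),(226,264),(192,283)]: print(u,np.round(onz(a,u,6)))
pa=cv2.cvtColor(a['pixels'],cv2.COLOR_RGB2BGR); pb=cv2.cvtColor(b['pixels'],cv2.COLOR_RGB2BGR)
x=cv2.resize(pa[160:310,280:500],None,fx=3,fy=3,interpolation=2); y=cv2.resize(pb[240:380,250:400],None,fx=2,fy=2)
cv2.imwrite('pics/c1.png',cv2.convertScaleAbs(x,alpha=1.5)); cv2.imwrite('pics/c2.png',y)
```

```text
mat 0.56 [288.1, 223.6, 380.1, 311.2] [ 516. -114.] [193. 194.] 5.6
mat 0.28 [182.2, 224.4, 250.1, 301.7] [527. 169.] [166. 187.] 89.9
phantom_tray 0.96 [180.8, 221.0, 254.2, 301.5] [528. 168.] [165. 188.] 89.9
insert5 0.88 [335.9, 190.1, 363.1, 211.7] [ 679. -153.] [64. 36.] 59.1
insert5 0.78 [291.3, 173.8, 315.6, 201.7] [704. -41.] [64. 37.] 38.2
insert5 0.56 [439.6, 264.7, 449.5, 278.7] [ 506. -380.] [15. 33.] 74.5
wedge 0.64 [73.1, 215.2, 188.1, 313.7] [521. 360.] [222. 273.] 1.2
cup 0.67 [424.4, 254.5, 484.2, 290.1] [ 502. -388.] [137.  67.] 70.9
cup_rest 0.97 [414.7, 328.3, 483.8, 361.4] [ 337. -377.] [149.  44.] 77.4
cup_rest 0.76 [406.3, 253.9, 422.1, 277.3] [ 517. -303.] [39. 46.] 74.9
cup_rest 0.62 [496.4, 217.3, 560.4, 261.0] [ 580. -567.] [151.  58.] 60.5
mouth (array([ 513.01681091, -336.66867008,   96.88660965]), np.float64(2.652715805787197))
mouth top@76+ [ 511.4252369  -335.83796274  101.        ]
seat (array([ 489.94403691, -423.82469667,   48.33757908]), np.float64(3.1965672574651007))
(225, 235) [593. 144.   6.]
(224, 288) [467. 144.   6.]
(196, 241) [579. 213.   6.]
(226, 264) [524. 140.   6.]
(192, 283) [479. 221.   6.]
```

View pics/c1.png

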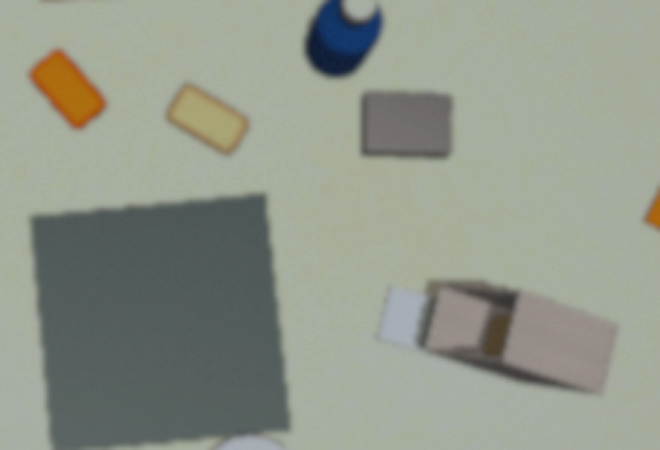

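The crop confirms the tan insert at (207,118) and inserts visible inside the cup at (494,335). I'll move toward the cup, and log joint states on the way to fit a kinematic model.

Emit:
jog_arm(
  motion=[
    [1,-1,0.4,0,0,-0.5,-1],
    [1,-1,0.4,0,0,-0.5,-1],
    [1,-1,0.4,0,0,-0.5,-1],
    [1,-1,0.4,0,0,-0.5,-1],
    [1,-1,0.4,0,0,-0.5,-1],
    [1,-1,0.4,0,0,-0.5,-1],
    [1,-1,0.4,0,0,-0.5,-1],
    [1,-1,0.4,0,0,-0.5,-1],
  ],
)

```text
time_s: 2.57
eef_pos: [454.6, 369.8, 319.4]
orientation: [1.136, 2.929, 0.0]
force: [1.5, 0.6, -0.1]
gripper_width: 0.999
grasp_force: 0.0
```

Emit:
jog_arm(
  motion=[
    [0.2,-1,0,0.5,0,-0.5,-1],
    [0.2,-1,0,0.5,0,-0.5,-1],
    [0.2,-1,0,0.5,0,-0.5,-1],
    [0.2,-1,0,0.5,0,-0.5,-1],
    [0.2,-1,0,0.5,0,-0.5,-1],
    [0.2,-1,0,0.5,0,-0.5,-1],
    [0.2,-1,0,0.5,0,-0.5,-1],
    [0,0,0,0,0,0,-1],
  ],
)

```text
time_s: 3.23
eef_pos: [490.5, 187.3, 317.9]
orientation: [-1.493, -2.624, -0.392]
force: [-0.5, -0.8, -0.2]
gripper_width: 0.998
grasp_force: 0.0
```

```bash
cat > log.py <<'E'
from h import *; import json
s=bot.get_state(); open('log.txt','a').write(json.dumps([list(map(float,s['qpos'])),list(map(float,s['eef_pos'])),list(map(float,s['orientation']))])+'\n')
print(np.round(s['qpos'],3),np.round(s['eef_pos'],1),np.round(s['orientation'],3))
E
python3 -c "
import json;open('log.txt','w').write(json.dumps([[-1.11921242,0.68997736,-0.19451392,1.56633078,0.15729538,0.90246956,-0.21509775],[253.37681871,570.6604643,237.91767854],[-6.51312681e-01,-3.07307851e+00,2.79051101e-03]])+'\n')"
python3 log.py
```

```text
[-0.147  0.423 -0.227  1.878 -0.223  0.728  0.346] [490.5 187.3 317.9] [-1.493 -2.624 -0.392]
```

Emit:
jog_arm(
  motion=[
    [0.1,-1,0,0.5,0,-0.3,-1],
    [0.1,-1,0,0.5,0,-0.3,-1],
    [0.1,-1,0,0.5,0,-0.3,-1],
    [0.1,-1,0,0.5,0,-0.3,-1],
    [0.1,-1,0,0,0.5,-0.3,-1],
    [0.1,-1,0,0,0.5,-0.3,-1],
    [0.1,-1,0,0,0.5,-0.3,-1],
    [0,0,0,0,0,0,-1],
  ],
)

```text
time_s: 3.9
eef_pos: [508.3, 14.9, 318.0]
orientation: [-1.644, -2.332, -0.499]
force: [0.6, -0.2, 0.5]
gripper_width: 1.001
grasp_force: 0.0
```

```bash
python3 log.py
```

```text
[ 0.309  0.495 -0.261  1.803 -0.377  0.929  0.657] [508.3  14.9 318. ] [-1.644 -2.332 -0.499]
```

Emit:
jog_arm(
  motion=[
    [0,-1,-0.5,0,-0.5,-0.5,-1],
    [0,-1,-0.5,0,-0.5,-0.5,-1],
    [0,-1,-0.5,0,-0.5,-0.5,-1],
    [0,-1,-0.5,0,0,-0.5,-1],
    [0,-1,-0.5,0,0,-0.5,-1],
    [0,-1,0,0,0,-0.5,-1],
    [0,-1,0,0,0,-0.5,-1],
    [0,0,0,0,0,0,-1],
  ],
)

```text
time_s: 4.57
eef_pos: [505.9, -159.4, 255.5]
orientation: [-2.009, -2.198, -0.658]
force: [0.7, 0.2, -0.8]
gripper_width: 0.998
grasp_force: 0.0
```

```bash
python3 log.py
```

```text
[ 0.641  0.576 -0.25   1.901 -0.492  0.695  0.906] [ 505.9 -159.4  255.5] [-2.009 -2.198 -0.658]
```

```bash
cat > kin.py <<'E'
from h import *; import json,itertools
from scipy.optimize import least_squares
D=[json.loads(l) for l in open('log.txt')]
ez=np.array([0,0,1.])
def fk(q,p,s):
    d0,L1,L2,L3,o1,o7,a1,a2,a3=p
    q=np.array(q)*s; q[0]+=o1;q[6]+=o7
    Rm=np.eye(3);P=ez*d0
    for i,ax in enumerate('zyzyzyz'):
        Rm=Rm@R.from_euler(ax,q[i]).as_matrix()
        if i==1: P=P+Rm@[a1,0,L1]
        if i==3: P=P+Rm@[a2,0,L2]
        if i==5: P=P+Rm@[a3,0,0]
        if i==6: P=P+Rm@[0,0,L3]
    return P,Rm
def res(p,s):
    o=[]
    for q,x,r in D:
        P,Rm=fk(q,p,s); o+=list((P-x)/1000)+list((Rm@R.from_rotvec(r).as_matrix().T-np.eye(3)).ravel()*.5)
    return np.array(o)
if __name__=='__main__':
    best=[]
    for s in itertools.product([1],[1],[1,-1],[1,-1],[1,-1],[1,-1],[1,-1]):
      for s1 in(-1,1):
        for o7 in(0,1.57,3.14,-1.57):
          s_=(s1,)+s[1:]+() if 0 else (s1,1)+s[2:]
          f=least_squares(res,[300,400,400,200,0,o7,0,0,0],args=(np.array(s_),),max_nfev=40,x_scale=[100,100,100,100,1,1,50,50,50]); best.append((f.cost,s_,f.x))
    best.sort(key=lambda b:b[0])
    for b in best[:4]: print(b[0],b[1],np.round(b[2],3))
    json.dump([list(map(int,best[0][1])),list(map(float,best[0][2]))],open('kin.json','w'))
    p=best[0][2]; 
    for q,x,r in D: print(np.round(fk(q,p,np.array(best[0][1]))[0]-x,2))
E
time python3 kin.py
```

```text
0.0003126726212571056 (-1, 1, -1, 1, -1, 1, -1) [ 2.61229e+02  5.86907e+02  3.13448e+02  2.63653e+02 -3.20000e-02
  1.54000e+00  5.12920e+01 -9.88700e+00  4.19530e+01]
0.0003126726212571154 (-1, 1, -1, 1, -1, 1, -1) [ 2.61229e+02  5.86907e+02  3.13448e+02  2.63653e+02 -3.20000e-02
  1.54000e+00  5.12920e+01 -9.88700e+00  4.19530e+01]
0.0003126726212571918 (-1, 1, -1, 1, -1, 1, -1) [ 2.61229e+02  5.86907e+02  3.13448e+02  2.63653e+02 -3.20000e-02
  1.54000e+00  5.12920e+01 -9.88700e+00  4.19530e+01]
0.00031267262140680465 (-1, 1, -1, 1, -1, 1, -1) [ 2.61229e+02  5.86906e+02  3.13448e+02  2.63653e+02 -3.20000e-02
  1.54000e+00  5.12930e+01 -9.88800e+00  4.19540e+01]
[-11.18  -1.68  -7.28]
[-8.77  4.4   1.43]
[ 4.98 -4.72  4.18]
[ 6.88 -2.78  1.66]
real	0m34.397s
user	0m34.706s
sys	0m0.092s
```

```bash
cat > kin.py <<'E'
from h import *; import json
from scipy.optimize import least_squares
S=np.array([-1,1,-1,1,-1,1,-1]); ax=['z','y','z','y','z','y','z']
lo=np.array([-3.01,-.46,-1.47,.13,-1,.04,-2.66]);hi=np.array([3.01,2.08,1.51,2.56,4.14,2.09,2.66])
P0=np.zeros(31); P0[[2,8,14,23]]=[.26,.58,.31,.26]; P0[30]=1.54
def fk(q,p):
    q=np.array(q)*S+p[24:31]; Rm=np.eye(3);P=p[0:3].copy()
    for i in range(7):
        Rm=Rm@R.from_euler(ax[i],q[i]).as_matrix(); P=P+Rm@p[3+3*i:6+3*i]
    return P*1000,Rm
def fit():
    D=[json.loads(l) for l in open('log.txt')]
    def res(p):
        o=[]
        for q,x,r in D:
            P,Rm=fk(q,p); o+=list((P-x)/1000)+list((R.from_matrix(Rm)*R.from_rotvec(r).inv()).as_rotvec()*.5)
        reg=np.full(31,.0015);reg[[2,8,14,23]]=.0004; reg[[5,11,17,20]]=.02; reg[24:]=.003;reg[30]=0
        return np.r_[o,(p-P0)*reg]
    p=least_squares(res,P0).x
    return p,D
def ik(p,x,Rt,q0,free=None,n=12):
    best=None;rng=np.random.default_rng(0)
    for k in range(n):
        qs=np.clip(np.array(q0)+(0 if k==0 else rng.normal(0,.6,7)),lo+.02,hi-.02)
        def f(q):
            P,Rm=fk(q,p); return np.r_[(P-x)/100,R.from_matrix(Rm@Rt.T).as_rotvec()*2,(q-q0)*.002]
        s=least_squares(f,qs,bounds=(lo+.02,hi-.02),max_nfev=60)
        e=np.linalg.norm(f(s.x)[:6])
        if best is None or e<best[0]-1e-3 or(e<.05 and best[0]<.05 and np.abs(s.x-q0).max()<np.abs(best[1]-q0).max()): best=(e,s.x)
    return best
if __name__=='__main__':
    p,D=fit(); np.save('p.npy',p)
    print(np.round(p[:24].reshape(8,3)*1000,1)); print(np.round(p[24:],3))
    for q,x,r in D:
        P,Rm=fk(q,p); print(np.round(P-x,1),np.round((R.from_matrix(Rm)*R.from_rotvec(r).inv()).as_rotvec(),3))
E
python3 kin.py
```

```text
[[ 2.900e+00  2.000e-01  3.348e+02]
 [-2.800e+00 -1.270e+01  0.000e+00]
 [-2.500e+00 -1.270e+01  5.636e+02]
 [-1.100e+00 -1.080e+01 -0.000e+00]
 [-1.000e-01 -1.080e+01  3.424e+02]
 [-4.600e+00  3.000e-01  0.000e+00]
 [-1.700e+00  3.000e-01  0.000e+00]
 [ 2.400e+00  2.400e+00  3.222e+02]]
[ 0.    -0.    -0.     0.     0.     0.     1.571]
[0. 0. 0.] [-0.  0. -0.]
[-0.  0.  0.] [ 0.  0. -0.]
[-0. -0. -0.] [ 0. -0.  0.]
[0. 0. 0.] [-0. -0. -0.]
```

```bash
cat > plan.py <<'E'
from kin import *
p=np.load('p.npy'); q0=np.array(bot.get_state()['qpos'])
def cupR(phi,th): # phi yaw deg, th elevation of mouth axis deg
    h=np.array([np.cos(np.radians(phi)),np.sin(np.radians(phi)),0]);t=np.radians(th)
    z=np.cos(t)*h+np.sin(t)*ez; x=np.sin(t)*h-np.cos(t)*ez; return np.stack([x,np.cross(z,x),z],1)
ez=np.array([0,0,1.])
def tool(C,o,al,gx,gz,fl):
    a=np.radians(al); t=np.array([np.sin(a),0,np.cos(a)]); y=np.array([0,fl,0.]); Rt=C@np.stack([np.cross(y,t),y,t],1)
    return o+C@np.array([gx,0,gz])+18.7*Rt[:,2],Rt
if __name__=='__main__':
  for fl in(-1,1):
    for al in(60,75,90):
        x,Rt=tool(cupR(75,30),np.array([490,-422,51.]),al,-18,32,fl); e,q=ik(p,x,Rt,q0,n=6); print('seat',fl,al,round(e,3),np.round(q,2))
        for phi in(45,75,105):
            C=cupR(phi,-90); x,Rt=tool(C,np.array([516,-114,103.]),al,-18,32,fl); e2,q2=ik(p,x,Rt,q,n=6); print('   mat',phi,round(e2,3),np.round(q2,2))
E
time python3 plan.py
```

```text
seat -1 60 0.0 [ 1.    1.32 -0.15  1.07 -0.62  1.52  0.93]
   mat 45 0.0 [-0.54  1.42  0.84  1.39 -0.13  1.34 -0.65]
   mat 75 0.0 [-0.65  1.28  0.59  1.76  0.39  0.84 -0.89]
   mat 105 0.0 [-0.18  1.19 -0.41  2.11  1.52  1.42 -1.72]
seat -1 75 0.0 [ 0.91  1.18 -0.04  1.23 -0.6   1.3   0.96]
   mat 45 0.0 [-0.55  1.58  0.92  1.23 -0.08  1.56 -0.64]
   mat 75 0.0 [-0.83  1.56  0.92  1.66  0.09  0.95 -0.62]
   mat 105 0.0 [-1.09  1.73  1.07  2.11 -0.06  0.17 -0.41]
seat -1 90 0.0 [ 0.8   1.07  0.03  1.39 -0.54  1.05  0.92]
   mat 45 0.0 [-0.52  1.69  0.86  1.09  0.09  1.77 -0.7 ]
   mat 75 0.0 [-0.92  1.85  1.19  1.56 -0.1   1.11 -0.42]
   mat 105 0.0 [-1.17  1.95  1.13  2.01 -0.    0.38 -0.57]
seat 1 60 0.0 [ 0.86  1.32  0.19  1.07 -0.88  1.66 -2.06]
   mat 45 0.97 [-0.72  1.67  1.49  1.76 -0.94  1.21 -2.64]
   mat 75 0.238 [-0.92  1.78  1.49  1.86 -0.96  0.95 -2.64]
   mat 105 0.0 [-0.98  1.54  1.01  2.16 -0.98  0.07 -2.5 ]
seat 1 75 0.0 [ 0.75  1.21  0.31  1.24 -0.87  1.44 -2.  ]
   mat 45 1.206 [-0.77  1.76  1.49  1.67 -0.75  1.24 -2.64]
   mat 75 0.524 [-0.99  1.89  1.49  1.89 -0.9   0.87 -2.64]
   mat 105 0.018 [-1.14  1.88  1.25  2.09 -0.98  0.32 -2.64]
seat 1 90 0.0 [ 0.59  1.13  0.48  1.4  -0.91  1.24 -1.95]
   mat 45 1.355 [-0.8   1.9   1.49  1.51 -0.5   1.39 -2.64]
   mat 75 0.79 [-1.06  2.02  1.49  1.91 -0.83  0.8  -2.64]
   mat 105 0.279 [-1.2   2.06  1.35  2.08 -0.98  0.39 -2.64]
real	0m5.829s
user	0m6.367s
sys	0m0.052s
```

```bash
cat >> plan.py <<'E'
def cur():
    s=bot.get_state(); return s['eef_pos'],R.from_rotvec(s['orientation']).as_matrix()
def delta(x,Rt,x0=None,R0=None,name=''):
    if x0 is None: x0,R0=cur()
    d=(x-x0)/25; w=R.from_matrix(Rt@R0.T).as_rotvec()/.08; n=max(np.abs(np.r_[d,w]).max(),np.linalg.norm(w)*.08/.12)
    print(name,'target',np.round(x,1),'total',np.round(np.r_[d,w],2),'rows>=',round(n,1)); return d,w
E
python3 - <<'E'
from plan import *
C=cupR(75,30); x,Rt=tool(C,np.array([490.3,-422,51.]),60,-18,32,-1)
pre=x-Rt[:,2]*110
delta(pre,Rt,name='pre'); delta(x,Rt,pre,Rt,name='in')
E
```

```text
pre target [ 474.7 -480.3  128.2] total [ -1.25 -12.83  -5.09   8.71   2.1   -2.57] rows>= 12.8
in target [ 499.3 -388.3   73.2] total [ 0.99  3.68 -2.2   0.    0.    0.  ] rows>= 3.7
```

Emit:
jog_arm(
  motion=[
    [-0.1,-0.99,0,0.67,0.16,-0.2,-1],
    [-0.1,-0.99,0,0.67,0.16,-0.2,-1],
    [-0.1,-0.99,0,0.67,0.16,-0.2,-1],
    [-0.1,-0.99,0,0.67,0.16,-0.2,-1],
    [-0.1,-0.99,0,0.67,0.16,-0.2,-1],
    [-0.1,-0.99,0,0.67,0.16,-0.2,-1],
    [-0.1,-0.99,0,0.67,0.16,-0.2,-1],
    [-0.1,-0.99,0,0.67,0.16,-0.2,-1],
  ],
)

```text
time_s: 5.23
eef_pos: [486.4, -352.0, 256.6]
orientation: [-1.9, -1.705, -0.932]
force: [0.4, -0.1, 0.3]
gripper_width: 1.001
grasp_force: 0.0
```

Emit:
jog_arm(
  motion=[
    [-0.1,-0.99,0,0.67,0.16,-0.2,-1],
    [-0.1,-0.99,0,0.67,0.16,-0.2,-1],
    [-0.1,-0.99,0,0.67,0.16,-0.2,-1],
    [-0.1,-0.99,0,0.67,0.16,-0.2,-1],
    [-0.1,-0.99,0,0.67,0.16,-0.2,-1],
    [0,0,-0.8,0,0,0,-1],
    [0,0,-0.8,0,0,0,-1],
    [0,0,0,0,0,0,-1],
  ],
)

```text
time_s: 5.9
eef_pos: [473.1, -472.7, 211.0]
orientation: [-1.807, -1.393, -1.055]
force: [-0.2, 0.7, -1.2]
gripper_width: 1.001
grasp_force: 0.0
```

```bash
python3 log.py; python3 kin.py
python3 - <<'E'
from plan import *
w=cams.camera('wrist'); save(w,'w1'); a=cams.camera('top')
C=cupR(75,30); x,Rt=tool(C,np.array([490.3,-422,51.]),60,-18,32,-1); pre=x-Rt[:,2]*110
delta(pre,Rt,name='pre')
for n in('cup','cup_mouth'):
  print(n,[(np.round(d['at']),round(d['confidence'],2)) for d in finder.tip_of(w,n)])
print('exp origin',proj(w,[490.3,-422,51]),'mouth',proj(w,np.array([490.3,-422,51])+C@[0,0,100]))
im=w['pixels'].copy()
o=np.array([490.3,-422,51])
for c in [(-45,-27,0),(-45,27,0),(-45,-27,100),(-45,27,100),(45,-27,0),(45,27,0)]:
  u=proj(w,o+C@np.array(c)); cv2.circle(im,tuple(int(v) for v in u),4,(255,0,0),-1)
cv2.imwrite('pics/w1m.png',im[:,:,::-1])
E
```

```text
[ 1.081  1.261 -0.204  0.751 -0.58   1.867  0.729] [ 473.1 -472.7  211. ] [-1.807 -1.393 -1.055]
[[-1.000e-01 -1.000e-01  3.465e+02]
 [-3.000e-01 -1.140e+01  0.000e+00]
 [ 1.000e-01 -1.140e+01  5.624e+02]
 [ 9.000e-01 -1.150e+01 -0.000e+00]
 [-1.400e+00 -1.150e+01  3.448e+02]
 [ 9.000e-01 -2.000e-01  0.000e+00]
 [-4.000e-01 -2.000e-01  0.000e+00]
 [ 0.000e+00  1.000e-01  3.252e+02]]
[ 0.     0.    -0.     0.     0.    -0.     1.571]
[ 0. -0. -0.] [-0.  0.  0.]
[0. 0. 0.] [ 0.  0. -0.]
[-0. -0. -0.] [ 0. -0. -0.]
[0. 0. 0.] [-0.  0. -0.]
[-0. -0.  0.] [-0. -0.  0.]
pre target [ 474.7 -480.3  128.2] total [ 0.02 -0.29 -3.51 -0.1   0.08 -0.07] rows>= 3.5
cup [(array([320., 371.]), 0.9)]
cup_mouth []
exp origin [323.97119636 365.99926146] mouth [324.03025816 244.95956099]
```

View pics/w1m.png

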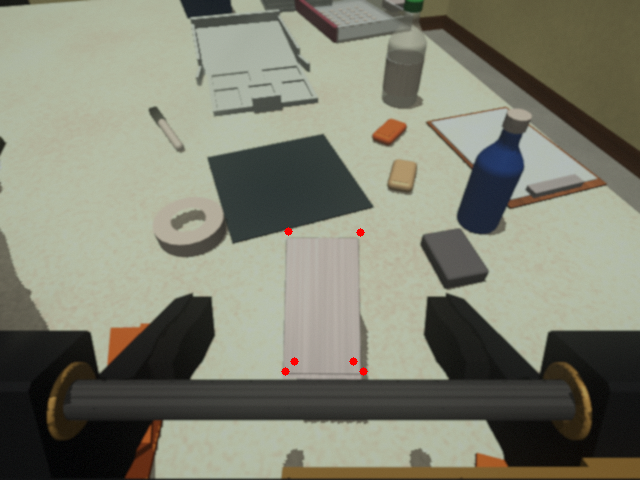

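Emit:
jog_arm(
  motion=[
    [0,-0.07,-0.88,-0.03,0.02,-0.02,-1],
    [0,-0.07,-0.88,-0.03,0.02,-0.02,-1],
    [0,-0.07,-0.88,-0.02,0.02,-0.02,-1],
    [0,-0.08,-0.88,-0.02,0.02,-0.01,-1],
    [0.2,0.74,-0.44,0,0,0,-1],
    [0.2,0.74,-0.44,0,0,0,-1],
    [0.2,0.74,-0.44,0,0,0,-1],
  ],
)

```text
time_s: 6.68
eef_pos: [489.4, -426.6, 96.4]
orientation: [-1.825, -1.4, -1.051]
force: [0.7, -0.7, 0.5]
gripper_width: 1.001
grasp_force: 0.0
```

Emit:
jog_arm(
  motion=[
    [0.18,0.7,-0.44,0,0,0,-1],
    [0.15,0.66,-0.44,0,0,0,-1],
    [0,0,0,0,0,0,-1],
    [0,0,0,0,0,0,-1],
  ],
)

```text
time_s: 7.02
eef_pos: [497.6, -392.6, 74.9]
orientation: [-1.823, -1.4, -1.05]
force: [-0.7, -0.6, 1.1]
gripper_width: 0.996
grasp_force: 0.0
```

Emit:
jog_arm(
  motion=[
    [0,0,0,0,0,0,0.3],
    [0,0,0,0,0,0,0.6],
    [0,0,0,0,0,0,1],
    [0,0,0,0,0,0,1],
    [0,0,0,0,0,0,1],
    [0,0,0,0,0,0,1],
  ],
  squeeze=30,
)

```text
time_s: 7.52
eef_pos: [496.5, -393.7, 73.3]
orientation: [-1.825, -1.398, -1.05]
force: [-0.7, -1.1, 1.3]
gripper_width: 0.613
grasp_force: 30.0
```

```bash
python3 log.py
python3 - <<'E'
from plan import *
s=bot.get_state();print(s['gripper_width'],s['grasp_force'],s['force'])
a=cams.camera('side'); cv2.imwrite('pics/s2.png',cv2.resize(a['pixels'][220:400,200:420,::-1],None,fx=3,fy=3,interpolation=2))
E
```

```text
[ 1.027  1.328 -0.214  1.037 -0.568  1.523  0.89 ] [ 496.5 -393.7   73.3] [-1.825 -1.398 -1.05 ]
0.6126143116761855 29.987870747208945 [-0.72147265 -1.14716283  1.34765212]
```

```bash
cat > tip.py <<'E'
from plan import *
XS=np.array([496.5,-393.7,73.3]); RS=R.from_rotvec([-1.825,-1.398,-1.05]).as_matrix()
C0=cupR(75,30); o0=np.array([489,-425,51.])
tR=C0.T@RS; tx=C0.T@(XS-o0)   # tool in cup
def tcp(C,o): return o+C@tx, C@tR
def pose(phi,th,adv,clr,mat=np.array([516,-114,3.])):
    C=cupR(phi,th);h=cupR(phi,0)[:,2]
    rim=mat-45*h+adv*h+clr*ez
    return tcp(C,rim-C@np.array([45,0,100.]))
if __name__=='__main__':
  import sys; phi=float(sys.argv[1]); TH=np.r_[10,5,np.linspace(0,-90,16)][1:]
  x0,R0=XS,RS; q=np.array(bot.get_state()['qpos']); q_=q
  seq=[('lift',XS+[0,0,125],RS)]
  x,Rt=pose(phi,10,-70,35); seq+=[('above',x+[0,0,60],Rt),('pre',x,Rt)]
  for i,t in enumerate(TH):
    s=(i+1)/len(TH); c=28 if t>=5 else (20 if t>=0 else np.interp(t,[-90,-12,0],[1,6,14])); seq.append(('t%.0f'%t,)+pose(phi,t,-70*(1-s),c))
  for n,x,Rt in seq:
    e,q=ik(p,x,Rt,q_,n=1); delta(x,Rt,x0,R0,n); print('     ik',round(e,3),'maxdq',np.round(np.abs(q-q_).max(),2),np.round(q,2)); x0,R0,q_=x,Rt,q
E
python3 tip.py 50
```

```text
lift target [ 496.5 -393.7  198.3] total [0. 0. 5. 0. 0. 0.] rows>= 5.0
     ik 0.0 maxdq 0.17 [ 1.03  1.16 -0.22  1.07 -0.59  1.62  0.8 ]
above target [ 397.4 -254.   134.9] total [-3.96  5.59 -2.54 -3.9   2.03 -5.4 ] rows>= 5.6
     ik 0.0 maxdq 1.04 [ 1.08  0.85 -0.28  2.09 -0.97  0.58  1.09]
pre target [ 397.4 -254.    74.9] total [ 0.   0.  -2.4  0.   0.   0. ] rows>= 2.4
     ik 0.0 maxdq 0.15 [ 1.15  0.98 -0.39  2.09 -0.98  0.43  1.16]
t5 target [ 402.3 -248.2   73.7] total [ 0.2   0.23 -0.05 -0.84  0.7   0.  ] rows>= 0.8
     ik 0.0 maxdq 0.08 [ 1.08  0.95 -0.39  2.12 -0.98  0.35  1.1 ]
t0 target [ 407.5 -242.    71.2] total [ 0.21  0.25 -0.1  -0.84  0.7   0.  ] rows>= 0.8
     ik 0.0 maxdq 0.08 [ 1.01  0.92 -0.37  2.14 -0.98  0.28  1.04]
t-6 target [ 413.6 -234.7   67.3] total [ 0.24  0.29 -0.16 -1.    0.84 -0.  ] rows>= 1.0
     ik 0.0 maxdq 0.12 [ 0.89  0.88 -0.31  2.16 -0.98  0.21  0.96]
t-12 target [ 420.1 -226.9   68.9] total [ 0.26  0.31  0.06 -1.    0.84  0.  ] rows>= 1.0
     ik 0.0 maxdq 0.16 [ 0.73  0.84 -0.2   2.16 -0.98  0.19  0.87]
t-18 target [ 427.  -218.8   7
[... 1307 characters left out ...]
= 1.0
     ik 0.0 maxdq 0.11 [-0.54  1.22  0.94  1.77 -0.46  0.87 -0.21]
t-72 target [ 495.8 -136.7   78.1] total [ 0.31  0.36 -0.11 -1.    0.84 -0.  ] rows>= 1.0
     ik 0.0 maxdq 0.11 [-0.58  1.3   0.97  1.69 -0.41  0.97 -0.29]
t-78 target [ 503.3 -127.8   74.4] total [ 0.3   0.36 -0.14 -1.    0.84  0.  ] rows>= 1.0
     ik 0.0 maxdq 0.11 [-0.61  1.37  1.    1.6  -0.37  1.08 -0.35]
t-84 target [ 510.5 -119.2   70.1] total [ 0.29  0.34 -0.17 -1.    0.84 -0.  ] rows>= 1.0
     ik 0.0 maxdq 0.11 [-0.62  1.45  1.02  1.51 -0.33  1.19 -0.4 ]
t-90 target [ 517.4 -111.    65. ] total [ 0.28  0.33 -0.2  -1.    0.84  0.  ] rows>= 1.0
     ik 0.0 maxdq 0.11 [-0.63  1.52  1.04  1.41 -0.3   1.3  -0.45]
```

Emit:
jog_arm(
  motion=[
    [0,0,0.3,0,0,0,1],
    [0,0,0.6,0,0,0,1],
    [0,0,0.6,0,0,0,1],
    [0,0,0.7,0,0,0,1],
    [0,0,0.8,0,0,0,1],
    [0,0,0.8,0,0,0,1],
    [0,0,0.7,0,0,0,1],
    [0,0,0.5,0,0,0,1],
  ],
  squeeze=35,
)

```text
time_s: 8.23
eef_pos: [497.4, -393.7, 201.8]
orientation: [-1.825, -1.401, -1.052]
force: [0.3, -0.2, -3.0]
gripper_width: 0.61
grasp_force: 35.0
```

```bash
cat > scan.py <<'E'
from tip import *
qL=np.array(bot.get_state()['qpos'])
for phi in(-20,0,20,35,50,65,75,90,105):
  for adv in(60,):
    q_=qL; out=[]; 
    for i,t in enumerate(np.arange(0,-91,-6)):
      x,Rt=pose(phi,t,-adv*(1-i/15),6); e,q=ik(p,x,Rt,q_,n=3 if i==0 else 1); out.append((e,np.abs(q-q_).max() if i else 0,np.minimum(q-lo,hi-q).min())); q_=q
    o=np.array(out); print(phi,adv,'err',o[:,0].max().round(3),'dq',o[:,1].round(2),'margin',o[:,2].min().round(2),np.round(q_,2))
E
python3 scan.py
```

```text
-20 60 err 1.101 dq [0.   0.13 0.09 0.06 0.05 0.05 0.28 0.22 0.19 0.18 0.17 0.16 0.16 0.15
 0.16 0.16] margin 0.02 [ 0.08  1.4   0.39  0.93 -0.38  1.93 -1.46]
0 60 err 0.767 dq [0.   0.23 0.15 1.27 0.08 0.15 0.28 0.21 0.18 0.17 0.16 0.15 0.14 0.16
 0.15 0.15] margin 0.02 [ 0.17  1.37 -0.26  0.93  0.24  1.93 -1.65]
20 60 err 0.131 dq [0.   0.12 0.12 0.15 0.14 0.12 0.1  0.11 0.11 0.11 0.12 0.12 0.12 0.13
 0.13 0.23] margin 0.02 [ 0.25  1.43 -0.82  1.03  0.79  2.07 -1.79]
35 60 err 0.0 dq [0.   0.1  0.1  0.1  0.1  0.09 0.09 0.09 0.09 0.1  0.1  0.1  0.1  0.11
 0.11 0.12] margin 0.04 [ 0.21  1.42 -0.87  1.18  0.94  2.05 -1.72]
50 60 err 0.0 dq [0.   0.14 0.17 0.19 0.21 0.2  0.17 0.15 0.15 0.1  0.1  0.11 0.11 0.11
 0.11 0.11] margin 0.13 [-0.62  1.49  0.99  1.41 -0.25  1.3  -0.49]
65 60 err 0.0 dq [0.   0.1  0.12 0.14 0.15 0.16 0.16 0.15 0.14 0.12 0.1  0.08 0.09 0.09
 0.09 0.1 ] margin 0.28 [-0.78  1.53  1.09  1.61 -0.32  1.03 -0.28]
75 60 err 0.0 dq [0.   0.09 0.1  0.11 0.13 0.14 0.15 0.15 0.14 0.13 0.11 0.12 0.09 0.09
 0.09 0.09] margin 0.33 [-0.86  1.55  1.13  1.74 -0.38  0.83 -0.14]
90 60 err 0.0 dq [0.   0.12 0.11 0.11 0.11 0.12 0.14 0.14 0.14 0.14 0.13 0.12 0.11 0.11
 0.11 0.11] margin 0.19 [-0.95  1.55  1.1   1.95 -0.44  0.48  0.02]
105 60 err 0.0 dq [0.   0.14 0.14 0.13 0.13 0.12 0.12 0.14 0.15 0.14 1.78 0.27 0.1  0.08
 0.08 0.1 ] margin 0.02 [-0.73  1.24  0.46  2.15  1.41  0.58 -1.72]
```

```bash
cat > seq.py <<'E'
from tip import *
phi=65; x,Rt=pose(phi,10,-70,35); s=bot.get_state()
x0,R0=cur(); delta(x+[0,0,60],Rt,x0,R0,'above'); delta(x,Rt,x+[0,0,60],Rt,'pre')
x0,R0=x,Rt
TH=np.r_[5,np.arange(0,-91,-5)]
for i,t in enumerate(TH):
  f=(i+1)/len(TH); c=28 if t>=5 else np.interp(t,[-90,-12,0],[1,6,14]); x,Rt=pose(phi,t,-70*(1-f),c)
  d=(x-x0)/25;w=R.from_matrix(Rt@R0.T).as_rotvec()/.08; print(t,np.round(np.r_[d,w],2)); x0,R0=x,Rt
print(np.round(x,1),np.round(R.from_matrix(Rt).as_rotvec(),3))
E
python3 seq.py
```

```text
above target [ 437.7 -279.9  134.9] total [-2.39  4.55 -2.68 -4.08  1.53 -2.17] rows>= 4.6
pre target [ 437.7 -279.9   74.9] total [ 0.   0.  -2.4  0.   0.   0. ] rows>= 2.4
5 [ 0.12  0.25 -0.05 -0.99  0.46  0.  ]
0 [ 0.13  0.27 -0.34 -0.99  0.46 -0.  ]
-5 [ 0.13  0.29  0.07 -0.99  0.46  0.  ]
-10 [ 0.14  0.3   0.06 -0.99  0.46 -0.  ]
-15 [ 0.15  0.32  0.11 -0.99  0.46 -0.  ]
-20 [ 0.15  0.33  0.14 -0.99  0.46  0.  ]
-25 [ 0.16  0.34  0.12 -0.99  0.46 -0.  ]
-30 [ 0.16  0.35  0.1  -0.99  0.46  0.  ]
-35 [ 0.17  0.36  0.08 -0.99  0.46  0.  ]
-40 [ 0.17  0.37  0.05 -0.99  0.46 -0.  ]
-45 [ 0.17  0.37  0.03 -0.99  0.46 -0.  ]
-50 [ 0.17  0.37  0.01 -0.99  0.46  0.  ]
-55 [ 0.17  0.37 -0.02 -0.99  0.46 -0.  ]
-60 [ 0.17  0.37 -0.04 -0.99  0.46  0.  ]
-65 [ 0.17  0.37 -0.06 -0.99  0.46 -0.  ]
-70 [ 0.17  0.36 -0.09 -0.99  0.46  0.  ]
-75 [ 0.17  0.36 -0.11 -0.99  0.46 -0.  ]
-80 [ 0.16  0.35 -0.13 -0.99  0.46  0.  ]
-85 [ 0.16  0.34 -0.15 -0.99  0.46  0.  ]
-90 [ 0.15  0.33 -0.17 -0.99  0.46 -0.  ]
[ 516.6 -110.7   65. ] [ 1.964  1.254 -1.138]
```

Emit:
jog_arm(
  motion=[
    [-0.15,0.3,0,-0.25,0.1,-0.14,1],
    [-0.3,0.6,0,-0.5,0.2,-0.27,1],
    [-0.3,0.6,-0.3,-0.6,0.2,-0.3,1],
    [-0.4,0.7,-0.4,-0.7,0.25,-0.35,1],
    [-0.4,0.75,-0.5,-0.7,0.25,-0.38,1],
    [-0.4,0.75,-0.7,-0.7,0.28,-0.38,1],
    [-0.3,0.6,-0.6,-0.45,0.18,-0.25,1],
    [-0.14,0.25,-0.18,-0.18,0.07,-0.1,1],
  ],
)

```text
time_s: 8.9
eef_pos: [435.3, -275.2, 131.9]
orientation: [-2.236, -1.42, -0.808]
force: [-0.4, 0.4, -2.1]
gripper_width: 0.61
grasp_force: 35.0
```

Emit:
jog_arm(
  motion=[
    [0,0,-0.4,0,0,0,1],
    [0,0,-0.7,0,0,0,1],
    [0,0,-0.7,0,0,0,1],
    [0,0,-0.4,0,0,0,1],
    [0,0,-0.1,0,0,0,1],
    [0,0,0,0,0,0,1],
  ],
)

```text
time_s: 9.4
eef_pos: [437.3, -280.0, 73.2]
orientation: [-2.239, -1.42, -0.811]
force: [0.1, 0.8, -2.5]
gripper_width: 0.611
grasp_force: 35.0
```

```bash
python3 log.py; python3 seq.py | head -1
python3 - <<'E'
from h import *
a=cams.camera('side'); cv2.imwrite('pics/s3.png',cv2.resize(a['pixels'][200:400,180:420,::-1],None,fx=3,fy=3,interpolation=2))
E
```

```text
[ 0.973  1.005 -0.209  1.813 -0.696  0.76   1.008] [ 437.3 -280.    73.2] [-2.239 -1.42  -0.811]
above target [ 437.7 -279.9  134.9] total [ 0.02  0.    2.47 -0.05 -0.03  0.02] rows>= 2.5
```

View pics/s3.png

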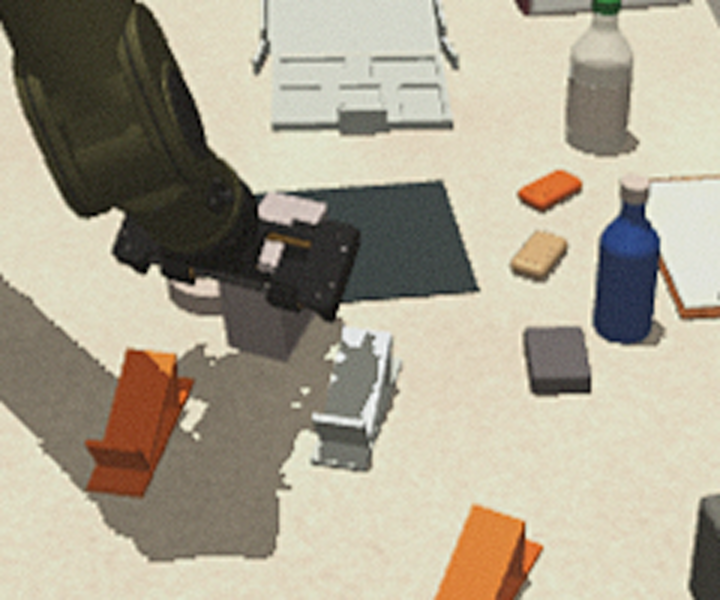

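Emit:
jog_arm(
  motion=[
    [0.12,0.25,0.08,-0.99,0.46,0,1],
    [0.13,0.27,-0.25,-0.99,0.46,0,1],
    [0.13,0.29,0.07,-0.99,0.46,0,1],
    [0.14,0.3,0.06,-0.99,0.46,0,1],
    [0.15,0.32,0.11,-0.99,0.46,0,1],
    [0.15,0.33,0.14,-0.99,0.46,0,1],
    [0.16,0.34,0.12,-0.99,0.46,0,1],
    [0.16,0.35,0.1,-0.99,0.46,0,1],
  ],
)

```text
time_s: 10.12
eef_pos: [467.0, -217.2, 86.4]
orientation: [2.647, 1.68, -0.001]
force: [-0.2, -0.2, -3.4]
gripper_width: 0.612
grasp_force: 35.0
```

Emit:
jog_arm(
  motion=[
    [0.17,0.36,0.08,-0.99,0.46,0,1],
    [0.17,0.37,0.05,-0.99,0.46,0,1],
    [0.17,0.37,0.03,-0.99,0.46,0,1],
    [0.17,0.37,0.01,-0.99,0.46,0,1],
    [0.17,0.37,-0.02,-0.99,0.46,0,1],
    [0.17,0.37,-0.04,-0.99,0.46,0,1],
    [0.17,0.37,-0.06,-0.99,0.46,0,1],
    [0.17,0.36,-0.09,-0.99,0.46,0,1],
  ],
)

```text
time_s: 10.78
eef_pos: [500.8, -141.6, 83.6]
orientation: [2.231, 1.42, -0.813]
force: [-0.1, -1.1, -2.7]
gripper_width: 0.608
grasp_force: 35.0
```

Emit:
jog_arm(
  motion=[
    [0.17,0.36,-0.11,-0.99,0.46,0,1],
    [0.16,0.35,-0.13,-0.99,0.46,0,1],
    [0.16,0.34,-0.15,-0.99,0.46,0,1],
    [0.15,0.33,-0.17,-0.99,0.46,0,1],
    [0,0,0,0,0,0,1],
  ],
)

```text
time_s: 11.2
eef_pos: [516.6, -106.2, 64.3]
orientation: [1.957, 1.261, -1.141]
force: [-0.4, 0.7, -1.1]
gripper_width: 0.611
grasp_force: 35.0
```

```bash
python3 log.py
python3 - <<'E'
from tip import *
x,Rt=pose(65,-90,0,0); delta(x,Rt,name='final')
a=cams.camera('side'); s=cv2.resize(a['pixels'][200:360,200:400,::-1],None,fx=2.5,fy=2.5,interpolation=2)
b=cams.camera('top'); t=cv2.resize(b['pixels'][200:340,240:400,::-1],None,fx=2.5,fy=2.5,interpolation=2)
c=np.zeros((400,900,3),np.uint8);c[:,:500]=s[:400];c[:350,500:]=t; cv2.imwrite('pics/s4.png',c[:,:][:, :][:600,:][..., :]); cv2.imwrite('pics/s4.png',cv2.resize(c,(800,356)))
E
```

```text
[-0.778  1.546  1.09   1.594 -0.329  1.033 -0.281] [ 516.6 -106.2   64.3] [ 1.957  1.261 -1.141]
final target [ 516.6 -110.7   64. ] total [-0.   -0.18 -0.01  0.01 -0.06 -0.08] rows>= 0.2
```

View pics/s4.png

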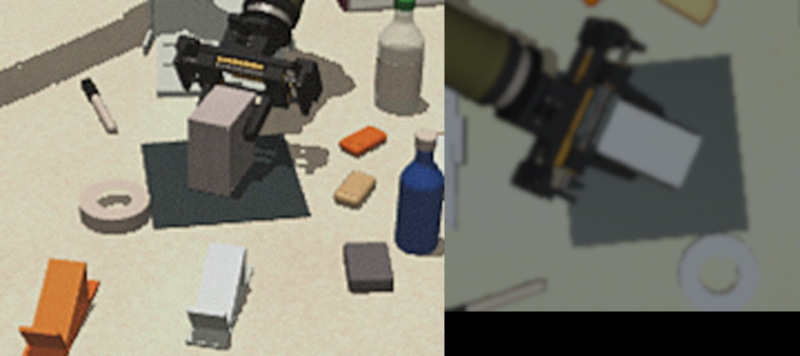

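The cup stands mouth-down in the middle of the mat and no insert shows outside it. I'll lower it until it touches.

Emit:
jog_arm(
  motion=[
    [0,0,-0.04,0,0,0,1],
    [0,0,-0.04,0,0,0,1],
    [0,0,0,0,0,0,1],
  ],
)

```text
time_s: 11.55
eef_pos: [515.2, -110.7, 68.5]
orientation: [1.972, 1.248, -1.134]
force: [-0.3, 0.1, -1.4]
gripper_width: 0.606
grasp_force: 35.0
```

Emit:
jog_arm(
  motion=[
    [0,0,-0.04,0,0,0,1],
    [0,0,0,0,0,0,1],
    [0,0,0,0,0,0,1],
  ],
)

```text
time_s: 11.8
eef_pos: [515.5, -110.3, 66.7]
orientation: [1.967, 1.25, -1.136]
force: [-0.3, 0.4, -1.9]
gripper_width: 0.612
grasp_force: 35.0
```

Emit:
jog_arm(
  motion=[
    [0,0,-0.04,0,0,0,1],
    [0,0,-0.04,0,0,0,1],
    [0,0,0,0,0,0,1],
    [0,0,0,0,0,0,1],
  ],
)

```text
time_s: 12.13
eef_pos: [515.5, -110.2, 64.3]
orientation: [1.966, 1.25, -1.137]
force: [-0.2, 0.0, -0.1]
gripper_width: 0.608
grasp_force: 35.0
```

Emit:
jog_arm(
  motion=[
    [0,0,-0.04,0,0,0,1],
    [0,0,0,0,0,0,1],
    [0,0,0,0,0,0,1],
  ],
)

```text
time_s: 12.38
eef_pos: [515.5, -110.2, 63.4]
orientation: [1.966, 1.25, -1.137]
force: [-0.7, -0.8, -1.5]
gripper_width: 0.609
grasp_force: 35.0
```

Emit:
jog_arm(
  motion=[
    [0,0,-0.04,0,0,0,1],
    [0,0,0,0,0,0,1],
    [0,0,0,0,0,0,1],
  ],
)

```text
time_s: 12.63
eef_pos: [515.6, -110.3, 63.3]
orientation: [1.965, 1.249, -1.137]
force: [-0.7, 1.9, 3.5]
gripper_width: 0.611
grasp_force: 35.0
```

Emit:
jog_arm(
  motion=[
    [0,0,0,0,0,0,1],
    [0,0,0.2,0,0,0,1],
    [0,0,0.4,0,0,0,1],
    [0,0,0.5,0,0,0,1],
    [0,0,0.6,0,0,0,1],
    [0,0,0.6,0,0,0,1],
    [0,0,0.6,0,0,0,1],
    [0,0,0.6,0,0,0,1],
  ],
)

```text
time_s: 13.3
eef_pos: [515.6, -110.3, 152.1]
orientation: [1.967, 1.249, -1.135]
force: [-0.5, -0.2, -1.3]
gripper_width: 0.611
grasp_force: 35.0
```

Emit:
jog_arm(
  motion=[
    [0,0,0.7,0,0,0,1],
    [0,0,0.7,0,0,0,1],
    [0,0,0.7,0,0,0,1],
    [0,0,0.7,0,0,0,1],
    [0,0,0.5,0,0,0,1],
    [0,0,0,0,0,0,1],
  ],
)

```text
time_s: 13.8
eef_pos: [516.3, -110.7, 236.0]
orientation: [1.967, 1.247, -1.132]
force: [-0.1, -0.1, -1.0]
gripper_width: 0.61
grasp_force: 35.0
```

```bash
python3 log.py; python3 kin.py|tail -3
python3 - <<'E'
from tip import *
x,Rt=pose(65,10,-70,95); delta(x,Rt,name='unrotate')
delta(XS+[0,0,125],RS,x,Rt,'overseat')
E
```

```text
[-0.799  1.317  1.235  1.631 -0.183  1.138 -0.169] [ 516.3 -110.7  236. ] [ 1.967  1.247 -1.132]
[ 0. -0. -0.] [-0.  0. -0.]
[ 0. -0.  0.] [-0.  0.  0.]
[ 0.  0. -0.] [-0.  0. -0.]
unrotate target [ 437.7 -279.9  134.9] total [-3.14 -6.77 -4.04 19.78 -9.17  0.09] rows>= 19.8
overseat target [ 496.5 -393.7  198.3] total [ 2.35 -4.55  2.54  4.11 -1.49  2.16] rows>= 4.6
```

Emit:
jog_arm(
  motion=[
    [-0.1,-0.2,0,0.5,-0.23,0,1],
    [-0.16,-0.34,-0.07,0.98,-0.45,0,1],
    [-0.16,-0.34,-0.07,0.98,-0.45,0,1],
    [-0.16,-0.34,-0.07,0.98,-0.45,0,1],
    [-0.16,-0.34,-0.07,0.98,-0.45,0,1],
    [-0.16,-0.34,-0.07,0.98,-0.45,0,1],
    [-0.16,-0.34,-0.07,0.98,-0.45,0,1],
    [-0.16,-0.34,-0.07,0.98,-0.45,0,1],
  ],
)

```text
time_s: 14.47
eef_pos: [484.7, -174.6, 220.1]
orientation: [2.434, 1.551, -0.493]
force: [0.0, -0.8, -2.1]
gripper_width: 0.608
grasp_force: 35.0
```

Emit:
jog_arm(
  motion=[
    [-0.16,-0.34,-0.07,0.98,-0.45,0,1],
    [-0.16,-0.34,-0.07,0.98,-0.45,0,1],
    [-0.16,-0.34,-0.07,0.98,-0.45,0,1],
    [-0.16,-0.34,-0.07,0.98,-0.45,0,1],
    [-0.16,-0.34,-0.07,0.98,-0.45,0,1],
    [-0.16,-0.34,-0.07,0.98,-0.45,0,1],
    [-0.16,-0.34,-0.07,0.98,-0.45,0,1],
    [-0.16,-0.34,-0.07,0.98,-0.45,0,1],
  ],
)

```text
time_s: 15.13
eef_pos: [452.4, -243.3, 206.5]
orientation: [-2.497, -1.591, -0.363]
force: [0.5, 0.5, -2.2]
gripper_width: 0.608
grasp_force: 35.0
```

Emit:
jog_arm(
  motion=[
    [-0.16,-0.34,-0.07,0.98,-0.45,0,1],
    [-0.16,-0.34,-0.07,0.98,-0.45,0,1],
    [-0.16,-0.34,-0.07,0.98,-0.45,0,1],
    [-0.16,-0.34,-0.07,0.98,-0.45,0,1],
    [0,0,0,0.67,-0.4,0,1],
    [0,0,0,0,0,0,1],
  ],
)

```text
time_s: 15.63
eef_pos: [434.0, -280.1, 196.7]
orientation: [-2.242, -1.419, -0.807]
force: [-1.1, -0.5, -1.5]
gripper_width: 0.611
grasp_force: 35.0
```

```bash
python3 log.py
python3 - <<'E'
from tip import *
delta(XS+[0,0,125],RS,name='overseat')
b=cams.camera('top'); save(b,'t5'); t=cv2.resize(b['pixels'][170:330,260:420,::-1],None,fx=3.5,fy=3.5,interpolation=2)
cv2.imwrite('pics/t5c.png',cv2.convertScaleAbs(t,alpha=1.5))
E
```

```text
[ 0.716  0.812  0.246  1.809 -0.886  1.136  1.116] [ 434.  -280.1  196.7] [-2.242 -1.419 -0.807]
overseat target [ 496.5 -393.7  198.3] total [ 2.5  -4.54  0.07  4.09 -1.57  2.18] rows>= 4.5
```

View pics/t5c.png

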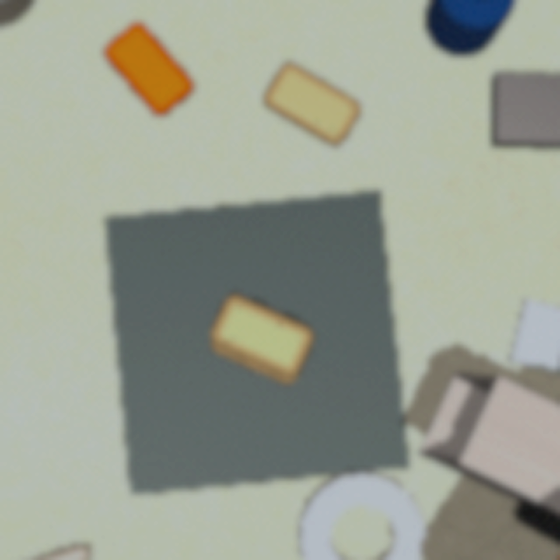

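The heap on the mat is a neat stack at crop (262,338), and insert5 is untouched. Now I'll put the cup back.

Emit:
jog_arm(
  motion=[
    [0.2,-0.34,0,0.31,-0.12,0.16,1],
    [0.36,-0.66,0,0.6,-0.23,0.32,1],
    [0.4,-0.72,0,0.64,-0.25,0.34,1],
    [0.4,-0.72,0,0.64,-0.25,0.34,1],
    [0.4,-0.72,0.03,0.64,-0.25,0.34,1],
    [0.36,-0.66,0.02,0.6,-0.23,0.32,1],
    [0.25,-0.46,0.02,0.41,-0.15,0.22,1],
    [0.13,-0.26,0,0.25,-0.09,0.14,1],
  ],
)

```text
time_s: 16.35
eef_pos: [500.9, -389.8, 199.9]
orientation: [-1.818, -1.408, -1.051]
force: [0.4, 0.1, -1.2]
gripper_width: 0.612
grasp_force: 35.0
```

Emit:
jog_arm(
  motion=[
    [0,0,-0.3,0,0,0,1],
    [0,0,-0.6,0,0,0,1],
    [0,0,-0.6,0,0,0,1],
    [0,0,-0.5,0,0,0,1],
    [0,0,-0.3,0,0,0,1],
    [0,0,-0.2,0,0,0,1],
    [0,0,0,0,0,0,1],
    [0,0,0,0,0,0,1],
  ],
)

```text
time_s: 17.02
eef_pos: [499.6, -390.2, 138.6]
orientation: [-1.82, -1.406, -1.054]
force: [0.6, 0.0, -1.1]
gripper_width: 0.614
grasp_force: 35.0
```

```bash
python3 log.py
python3 - <<'E'
from tip import *
delta(XS,RS,name='seat')
E
```

```text
[ 0.891  1.237  0.131  1.082 -0.832  1.683  1.024] [ 499.6 -390.2  138.6] [-1.82  -1.406 -1.054]
seat target [ 496.5 -393.7   73.3] total [-0.12 -0.14 -2.61  0.01  0.08 -0.06] rows>= 2.6
```

Emit:
jog_arm(
  motion=[
    [-0.1,-0.06,-0.3,0.01,0.08,-0.06,1],
    [0,0,-0.6,0,0,0,1],
    [0,0,-0.6,0,0,0,1],
    [0,0,-0.5,0,0,0,1],
    [0,0,-0.3,0,0,0,1],
    [0,0,-0.1,0,0,0,1],
    [0,0,0,0,0,0,1],
    [0,0,0,0,0,0,1],
  ],
)

```text
time_s: 17.68
eef_pos: [497.3, -391.8, 78.6]
orientation: [-1.825, -1.398, -1.051]
force: [-0.0, 0.1, -1.8]
gripper_width: 0.605
grasp_force: 35.0
```

Run:
```python
from tip import *
print(cur()[0],bot.get_state()['force']);delta(XS,RS,name='seat')
```

```text
[ 497.25373739 -391.78692136   78.56622945] [-0.02615644  0.07329174 -1.8330379 ]
seat target [ 496.5 -393.7   73.3] total [-0.03 -0.08 -0.21 -0.    0.    0.  ] rows>= 0.2
```

Emit:
jog_arm(
  motion=[
    [-0.02,-0.06,-0.07,0,0,0,1],
    [0,0,-0.07,0,0,0,1],
    [0,0,0,0,0,0,1],
    [0,0,0,0,0,0,1],
  ],
)

```text
time_s: 18.02
eef_pos: [496.6, -393.4, 75.2]
orientation: [-1.825, -1.398, -1.05]
force: [-0.2, -1.3, -1.2]
gripper_width: 0.611
grasp_force: 35.0
```

Emit:
jog_arm(
  motion=[
    [0,0,-0.05,0,0,0,1],
    [0,0,-0.03,0,0,0,1],
    [0,0,0,0,0,0,1],
    [0,0,0,0,0,0,1],
  ],
)

```text
time_s: 18.35
eef_pos: [496.7, -393.4, 73.7]
orientation: [-1.825, -1.398, -1.051]
force: [0.1, -1.6, 2.9]
gripper_width: 0.616
grasp_force: 35.0
```

Emit:
jog_arm(
  motion=[
    [-0.01,-0.04,-0.02,0,0,0,1],
    [-0.01,-0.04,-0.02,0,0,0,1],
    [0,0,0,0,0,0,1],
    [0,0,0,0,0,0,1],
  ],
)

```text
time_s: 18.68
eef_pos: [496.6, -394.0, 73.4]
orientation: [-1.82, -1.397, -1.053]
force: [-0.5, 1.6, 5.6]
gripper_width: 0.609
grasp_force: 35.0
```

Emit:
jog_arm(
  motion=[
    [0,0,0,0,0,0,0.2],
    [0,0,0,0,0,0,0],
    [0,0,0,0,0,0,-0.5],
    [0,0,0,0,0,0,-1],
    [0,0,0,0,0,0,-1],
    [0,0,0,0,0,0,-1],
  ],
)

```text
time_s: 19.18
eef_pos: [495.9, -395.4, 71.5]
orientation: [-1.826, -1.398, -1.049]
force: [0.0, 0.3, 0.3]
gripper_width: 0.889
grasp_force: 0.0
```

Emit:
jog_arm(
  motion=[
    [-0.1,-0.37,0.22,0,0,0,-1],
    [-0.2,-0.74,0.44,0,0,0,-1],
    [-0.2,-0.74,0.44,0,0,0,-1],
    [-0.2,-0.74,0.44,0,0,0,-1],
    [-0.2,-0.74,0.44,0,0,0,-1],
    [0,0,1,0,0,0,-1],
    [0,0,1,0,0,0,-1],
    [0,0,1,0,0,0,-1],
  ],
)

```text
time_s: 19.85
eef_pos: [473.0, -478.9, 196.6]
orientation: [-1.826, -1.396, -1.05]
force: [0.1, 0.4, 0.8]
gripper_width: 0.997
grasp_force: 0.0
```

```bash
python3 log.py
python3 - <<'E'
from tip import *
w=cams.camera('wrist'); im=w['pixels'].copy()
print(finder.tip_of(w,'cup'), proj(w,o0))
for c in [(-45,-27,0),(-45,27,0),(-45,-27,100),(-45,27,100)]:
  u=proj(w,o0+C0@np.array(c)); cv2.circle(im,tuple(int(v) for v in u),3,(255,0,0),-1)
s=cams.camera('side'); c=np.zeros((480,800,3),np.uint8); c[:,:500]=im[:,70:570,::-1]; c[:420,500:]=cv2.resize(s['pixels'][260:400,240:340,::-1],None,fx=3,fy=3)
cv2.imwrite('pics/w6.png',c)
E
```

```text
[ 0.987  1.28   0.149  0.753 -0.828  1.933  0.87 ] [ 473.  -478.9  196.6] [-1.826 -1.396 -1.05 ]
[{'at': [318.0, 350.7], 'confidence': 0.92}] [320.54078672 351.2388236 ]
```

View pics/w6.png

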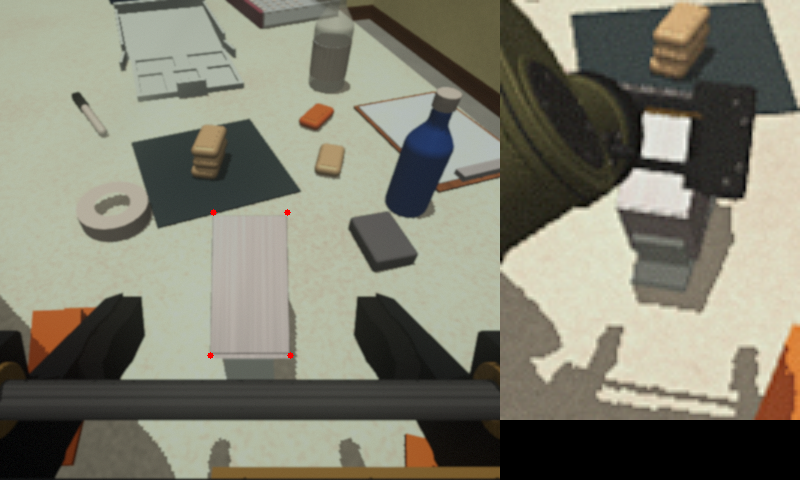

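The cup is back in its rest, matching the projected corners. Three inserts lie in a flat stack on the mat at (208,150), and the tan insert5 is at (330,158), so there are four to lay. Next is a look from above the mat.

```bash
cat > pick.py <<'E'
from plan import *
def down(b):
    b=np.radians(b); y=np.array([np.cos(b),np.sin(b),0]);z=np.array([0,0,-1.]); return np.stack([np.cross(y,z),y,z],1)
def quad(p,name,z,near=None,k=0):
    out=[]
    for r in finder.regions_of(p,name):
        m=r['region'].astype(np.uint8); c=max(cv2.findContours(m,0,1)[0],key=cv2.contourArea)[:,0,:]
        pts=np.array([onz(p,q,z)[:2] for q in c]).astype(np.float32); rc=cv2.minAreaRect(pts)
        (x,y),(w,h),a=rc; 
        if w<h: w,h,a=h,w,a+90
        out.append((r['confidence'],x,y,w,h,a%180)); print(name,np.round(out[-1],2),np.round(r['rect']))
    return out
E
python3 - <<'E'
from pick import *
a=cams.camera('top'); quad(a,'insert1',45); quad(a,'insert1',10)
delta(np.array([505,-125,230.]),down(-25),name='view'); x,Rt=np.array([505,-125,230.]),down(-25)
print(ik(p,x,Rt,bot.get_state()['qpos']))
E
```

```text
insert1 [   0.87  518.18 -116.62   63.68   36.83   65.37] [318. 252. 349. 279.]
insert1 [   0.85  672.06 -152.33   63.15   36.99   58.85] [336. 188. 366. 213.]
insert1 [ 5.8000e-01  6.9746e+02 -4.1340e+01  6.2340e+01  3.6750e+01  4.4400e+01] [293. 175. 315. 203.]
insert1 [   0.57  515.2  -303.     42.66   37.85  161.22] [406. 253. 422. 275.]
insert1 [   0.87  520.49 -117.46   65.38   37.8    65.37] [318. 252. 349. 279.]
insert1 [   0.85  678.47 -154.12   64.82   37.97   58.85] [336. 188. 366. 213.]
insert1 [ 5.8000e-01  7.0454e+02 -4.0180e+01  6.3990e+01  3.7730e+01  4.4390e+01] [293. 175. 315. 203.]
insert1 [   0.57  517.44 -308.79   43.79   38.86  161.22] [406. 253. 422. 275.]
view target [ 505. -125.  230.] total [  1.27  14.12   1.4  -12.28   4.48  -1.94] rows>= 14.1
(np.float64(4.402438195911961e-05), array([-0.20754737,  0.63926827,  0.60716364,  1.91368885, -0.52250365,
        0.7506011 ,  0.2633162 ]))
```

Emit:
jog_arm(
  motion=[
    [0.05,0.5,0.4,-0.5,0.18,-0.08,-1],
    [0.09,0.97,0.4,-0.82,0.3,-0.13,-1],
    [0.09,0.97,0.3,-0.82,0.3,-0.13,-1],
    [0.09,0.97,0.2,-0.82,0.3,-0.13,-1],
    [0.09,0.97,0.1,-0.82,0.3,-0.13,-1],
    [0.09,0.97,0,-0.82,0.3,-0.13,-1],
    [0.09,0.97,0,-0.82,0.3,-0.13,-1],
    [0.09,0.97,0,-0.82,0.3,-0.13,-1],
  ],
)

```text
time_s: 20.82
eef_pos: [489.9, -295.0, 230.7]
orientation: [-2.28, -1.581, -0.574]
force: [0.5, 0.1, -0.5]
gripper_width: 0.999
grasp_force: 0.0
```

Emit:
jog_arm(
  motion=[
    [0.09,0.97,0,-0.82,0.3,-0.13,-1],
    [0.09,0.97,0,-0.82,0.3,-0.13,-1],
    [0.09,0.97,0,-0.82,0.3,-0.13,-1],
    [0.09,0.97,0,-0.82,0.3,-0.13,-1],
    [0.09,0.97,0,-0.82,0.3,-0.13,-1],
    [0.09,0.97,0,-0.82,0.3,-0.13,-1],
    [0.09,0.95,0,-0.82,0.3,-0.13,-1],
    [0,0.05,0,-0.3,0.1,-0.05,-1],
  ],
)

```text
time_s: 21.48
eef_pos: [507.2, -116.2, 229.6]
orientation: [-2.635, -1.705, 0.004]
force: [-0.0, 0.7, -1.2]
gripper_width: 1.003
grasp_force: 0.0
```

```bash
python3 log.py
python3 - <<'E'
from pick import *
w=cams.camera('wrist'); print(w['xyz'])
for z in(45,10): quad(w,'insert1',z)
delta(np.array([518,-117,60.]),down(-25),name='overstack')
E
```

```text
[-0.234  0.646  0.626  1.911 -0.537  0.761  0.275] [ 507.2 -116.2  229.6] [-2.635 -1.705  0.004]
[540.63411674 -44.83743868 375.16443036]
insert1 [   0.81  516.94 -117.82   65.05   35.64   65.44] [309. 169. 352. 246.]
insert1 [   0.71  502.66 -102.01   52.4     7.63   58.77] [306. 171. 319. 229.]
insert1 [ 6.5000e-01  6.8558e+02 -4.2440e+01  5.8130e+01  3.3890e+01  4.0190e+01] [462.   0. 533.  75.]
insert1 [ 6.3000e-01  6.6416e+02 -1.4302e+02  5.7760e+01  3.4460e+01  5.9090e+01] [476. 130. 531. 202.]
insert1 [   0.81  514.43 -125.55   71.95   39.42   65.44] [309. 169. 352. 246.]
insert1 [   0.71  498.63 -108.08   57.96    8.44   58.77] [306. 171. 319. 229.]
insert1 [ 6.5000e-01  7.0095e+02 -4.2180e+01  6.4290e+01  3.7480e+01  4.0190e+01] [462.   0. 533.  75.]
insert1 [ 6.3000e-01  6.7726e+02 -1.5343e+02  6.3890e+01  3.8120e+01  5.9090e+01] [476. 130. 531. 202.]
overstack target [ 518. -117.   60.] total [ 0.48  0.31 -6.82  0.02 -0.02 -0.05] rows>= 6.8
```

Emit:
jog_arm(
  motion=[
    [0.1,0,-0.5,0,0,0,-1],
    [0.2,0,-0.9,0,0,0,-1],
    [0.1,0,-1,0,0,0,-1],
    [0,0,-1,0,0,0,-1],
    [0,0,-1,0,0,0,-1],
    [0,0,-0.8,0,0,0,-1],
    [0,0,-0.5,0,0,0,-1],
    [0,0,-0.3,0,0,0,-1],
  ],
)

```text
time_s: 22.3
eef_pos: [514.6, -128.7, 79.7]
orientation: [2.653, 1.683, -0.004]
force: [0.7, 0.0, -0.9]
gripper_width: 0.997
grasp_force: 0.0
```

Emit:
jog_arm(
  motion=[
    [0,0,0,0,0,0,-1],
    [0,0,0,0,0,0,-1],
  ],
)

```text
time_s: 22.47
eef_pos: [515.9, -127.6, 81.6]
orientation: [2.649, 1.684, -0.001]
force: [0.5, -0.1, -0.1]
gripper_width: 1.001
grasp_force: 0.0
```

Run:
```python
from pick import *
delta(np.array([517,-117.5,40.]),down(-24.6),name='g1')
```

```text
g1 target [ 517.  -117.5   40. ] total [ 0.04  0.4  -1.66  0.03  0.01  0.11] rows>= 1.7
```

Emit:
jog_arm(
  motion=[
    [0.04,0.4,-0.4,0.03,0.01,0.11,-1],
    [0,0,-0.6,0,0,0,-1],
    [0,0,-0.45,0,0,0,-1],
    [0,0,-0.2,0,0,0,-1],
    [0,0,0,0,0,0,-1],
    [0,0,0,0,0,0,-1],
  ],
)

```text
time_s: 22.97
eef_pos: [517.5, -115.6, 40.5]
orientation: [-2.64, -1.701, -0.001]
force: [-0.4, 0.3, -0.2]
gripper_width: 0.999
grasp_force: 0.0
```

Emit:
jog_arm(
  motion=[
    [0,0,0,0,0,0,0],
    [0,0,0,0,0,0,0.5],
    [0,0,0,0,0,0,1],
    [0,0,0,0,0,0,1],
    [0,0,0,0,0,0,1],
    [0,0,0,0,0,0,1],
  ],
  squeeze=15,
)

```text
time_s: 23.47
eef_pos: [517.4, -115.7, 40.4]
orientation: [-2.641, -1.701, -0.001]
force: [0.3, 0.4, -0.3]
gripper_width: 0.568
grasp_force: 0.0
```

Emit:
jog_arm(
  motion=[
    [0,0,0.1,0,0,0,1],
    [0,0,0.3,0,0,0,1],
    [0,0,0.6,0,0,0,1],
    [0,0,0.8,0,0,0,1],
    [0,0,0.8,0,0,0,1],
    [0,0,0.6,0,0,0,1],
    [0,0,0.3,0,0,0,1],
    [0,0,0,0,0,0,1],
  ],
)

```text
time_s: 24.13
eef_pos: [518.3, -116.0, 129.5]
orientation: [2.64, 1.7, 0.004]
force: [0.2, 0.1, -0.5]
gripper_width: 0.009
grasp_force: 0.0
```

Run:
```python
from pick import *
print(cur()[0],bot.get_state()['gripper_width']*88)
a=cams.camera('top'); quad(a,'insert1',30); quad(a,'phantom_tray',8)
print([(np.round(onz(a,d['at'],6)[:2]),round(d['confidence'],2)) for d in finder.tip_of(a,'slot1')])
delta(np.array([530,100,150.]),down(0),name='traypre'); print(ik(p,np.array([594,142,20.]),down(0),bot.get_state()['qpos']))
```

```text
[ 518.26304985 -116.01490686  129.49395113] 0.7778288714199393
insert1 [   0.83  674.79 -152.44   63.17   34.7    61.28] [334. 190. 363. 213.]
insert1 [ 6.900e-01  7.003e+02 -4.087e+01  6.321e+01  3.586e+01  4.153e+01] [290. 176. 311. 200.]
phantom_tray [  0.62 544.4  167.32 164.01 150.69  89.81] [181. 221. 254. 287.]
[(array([591., 143.]), 0.87), (array([479., 220.]), 0.73), (array([580., 213.]), 0.69), (array([460., 139.]), 0.65), (array([524., 148.]), 0.6)]
traypre target [530. 100. 150.] total [ 0.53  8.62  0.92 -0.01 -0.03  5.33] rows>= 8.6
(np.float64(4.0398169995149205e-05), array([-0.42913765,  0.99741199,  0.21566906,  1.74666408, -0.4314259 ,
        0.44440259,  0.08306153]))
```

The fingers hadn't finished closing when I lifted, so nothing was gripped. I'll open and look again.

Emit:
jog_arm(
  motion=[
    [0,0,1,0,0,0,-1],
    [0,0,1,0,0,0,-1],
    [0,0,1,0,0,0,-1],
    [0,0,0.5,0,0,0,-1],
    [0,0,0,0,0,0,-1],
    [0,0,0,0,0,0,-1],
    [0,0,0,0,0,0,-1],
    [0,0,0,0,0,0,-1],
  ],
)

```text
time_s: 25.0
eef_pos: [516.5, -115.3, 213.8]
orientation: [-2.639, -1.7, 0.003]
force: [-0.0, 0.6, -0.9]
gripper_width: 0.588
grasp_force: 0.0
```

Run:
```python
from pick import *
s=bot.get_state(); print(cur()[0],s['gripper_width'],s['time_s'])
w=cams.camera('wrist'); a=cams.camera('top');save(w,'w7')
print('W');quad(w,'insert1',45);print('T'); quad(a,'insert1',45)
```

```text
[ 516.46764523 -115.32421678  213.76150371] 0.5878723862544828 25.0
W
insert1 [   0.81  516.94 -117.91   64.68   36.2    65.8 ] [300. 178. 342. 258.]
insert1 [ 6.2000e-01  6.8624e+02 -4.2650e+01  5.6980e+01  3.3270e+01  4.0520e+01] [459.   0. 530.  76.]
insert1 [ 5.8000e-01  6.6428e+02 -1.4203e+02  5.7550e+01  3.4230e+01  5.9320e+01] [477. 136. 531. 209.]
insert1 [   0.51  509.51 -272.07   28.25   14.47   91.39] [372. 355. 396. 380.]
insert1 [ 4.6000e-01  5.3707e+02 -9.1120e+01  7.2100e+00  8.0000e-01  1.5565e+02] [306. 178. 338. 182.]
insert1 [ 4.4000e-01  5.1445e+02 -8.2380e+01  1.1000e+01  4.0500e+00  2.7330e+01] [297. 180. 334. 238.]
insert1 [ 4.0000e-01  4.0468e+02 -1.6477e+02  7.6990e+01  7.0920e+01  1.3800e+02] [181. 280. 268. 360.]
T
insert1 [ 6.0000e-01  6.9674e+02 -4.1760e+01  6.1870e+01  3.5030e+01  4.0600e+01] [290. 176. 314. 204.]
insert1 [ 5.9000e-01  6.7456e+02 -1.5180e+02  6.0860e+01  3.2920e+01  6.2880e+01] [334. 190. 364. 208.]
```

View pics/w7.png

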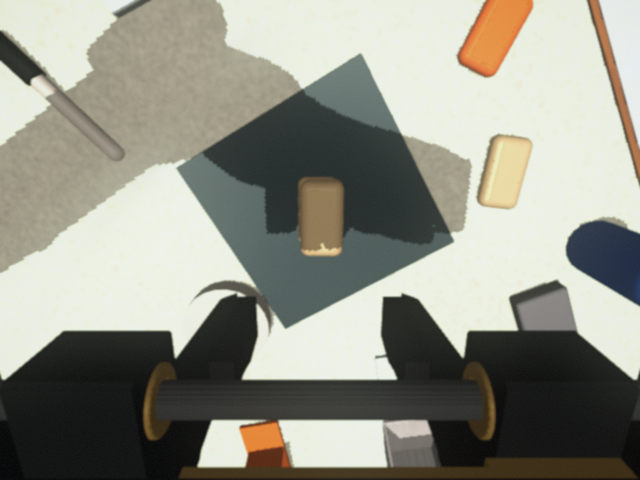

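The stack at (321,215) is undisturbed. I'll descend with the fingers part open and give them time to close.

Emit:
jog_arm(
  motion=[
    [0.02,-0.1,-0.5,0,0,0,-0.3],
    [0,0,-1,0,0,0,-0.3],
    [0,0,-1,0,0,0,-0.3],
    [0,0,-1,0,0,0,-0.3],
    [0,0,-1,0,0,0,-0.3],
    [0,0,-1,0,0,0,-0.3],
    [0,0,-0.7,0,0,0,-0.3],
    [0,0,-0.4,0,0,0,-0.3],
  ],
)

```text
time_s: 25.87
eef_pos: [516.7, -118.0, 48.0]
orientation: [-2.639, -1.699, 0.003]
force: [0.7, 0.2, -0.2]
gripper_width: 0.65
grasp_force: 0.0
```

Emit:
jog_arm(
  motion=[
    [0,0,-0.25,0,0,0,-0.3],
    [0,0,-0.1,0,0,0,-0.3],
    [0,0,0,0,0,0,-0.3],
    [0,0,0,0,0,0,-0.3],
  ],
)

```text
time_s: 26.2
eef_pos: [518.4, -118.5, 42.2]
orientation: [2.641, 1.701, 0.002]
force: [0.5, 0.2, 0.1]
gripper_width: 0.652
grasp_force: 0.0
```

Emit:
jog_arm(
  motion=[
    [0,0,0,0,0,0,0.3],
    [0,0,0,0,0,0,1],
    [0,0,0,0,0,0,1],
    [0,0,0,0,0,0,1],
    [0,0,0,0,0,0,1],
    [0,0,0,0,0,0,1],
    [0,0,0,0,0,0,1],
    [0,0,0,0,0,0,1],
  ],
  squeeze=15,
)

```text
time_s: 26.87
eef_pos: [518.0, -118.2, 41.9]
orientation: [-2.641, -1.701, -0.001]
force: [-0.3, 0.4, 5.4]
gripper_width: 0.402
grasp_force: 15.0
```

Emit:
jog_arm(
  motion=[
    [0,0,0.2,0,0,0,1],
    [0,0,0.5,0,0,0,1],
    [0,0,0.8,0,0,0,1],
    [0,0,0.8,0,0,0,1],
    [0,0.4,0.8,0,0,0.3,1],
    [0.05,0.8,0.4,0,0,0.5,1],
    [0.05,1,0,0,0,0.6,1],
    [0.05,1,0,0,0,0.6,1],
  ],
)

```text
time_s: 27.53
eef_pos: [522.0, -37.9, 129.9]
orientation: [2.495, 1.907, 0.002]
force: [0.9, 0.4, -1.3]
gripper_width: 0.402
grasp_force: 15.0
```

Emit:
jog_arm(
  motion=[
    [0.05,1,0,0,0,0.6,1],
    [0.05,1,0,0,0,0.6,1],
    [0.05,1,0,0,0,0.6,1],
    [0.05,1,0,0,0,0.6,1],
    [0.05,0.5,0,0,0,0.5,1],
    [0,0.2,0,0,0,0.4,1],
    [0,0,0,0,0,0,1],
    [0,0,0,0,0,0,1],
  ],
)

```text
time_s: 28.2
eef_pos: [527.8, 77.6, 129.1]
orientation: [2.226, 2.216, -0.001]
force: [0.3, 0.5, -0.7]
gripper_width: 0.403
grasp_force: 15.0
```

Run:
```python
from pick import *
s=bot.get_state(); print(cur()[0],s['gripper_width']*88,s['grasp_force'])
w=cams.camera('wrist'); save(w,'w8')
quad(w,'phantom_tray',8)
print([(np.round(onz(w,d['at'],6)[:2],1),np.round(d['at']),round(d['confidence'],2)) for d in finder.tip_of(w,'slot1')])
for n,z in(('tray_front',5),('phantom_tray',0)): print(n,[(np.round(onz(w,d['at'],z)[:2],1),round(d['confidence'],2)) for d in finder.tip_of(w,n)])
```

```text
[527.83751018  77.57780705 129.11649283] 35.425560078595865 14.998614639043808
phantom_tray [  0.85 524.89 150.23 189.91 144.05 179.74] [154.   0. 472. 233.]
[(array([461. , 138.6]), array([218., 144.]), 0.93), (array([524.8, 139.7]), array([314., 142.]), 0.89), (array([589. , 139.5]), array([411., 142.]), 0.87), (array([476.5, 215.3]), array([233.,  14.]), 0.8)]
tray_front [(array([ 514.8, -141.6]), 0.39)]
phantom_tray [(array([524.5, 170.6]), 0.82)]
```

View pics/w8.png

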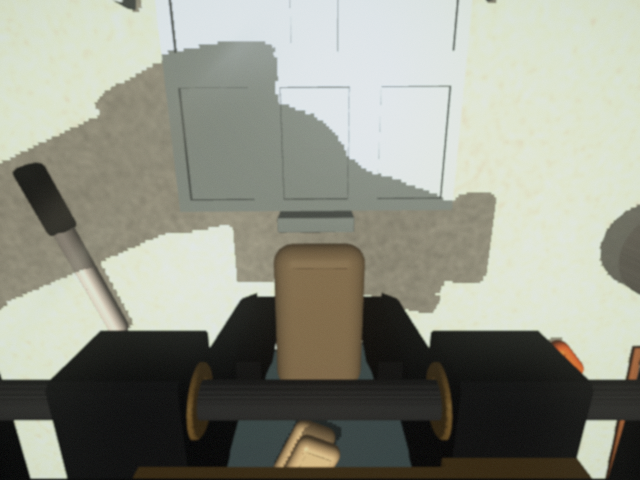

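Run:
```python
from pick import *
w=cams.camera('wrist'); print(np.round(proj(w,[527.8,77.6,130]),1),np.round(proj(w,[509.8,77.6,130]),1),np.round(proj(w,[545.8,77.6,130]),1),'far end',np.round(proj(w,[527.8,77.6+32,130]),1))
c=[np.round(onz(w,u,10)[:2],1).tolist() for u in((178,211),(456,211),(281,199),(350,199),(281,87),(350,87),(180,87),(449,87))]; print(c)
for n in('insert1',):
  for r in finder.regions_of(w,n): print(r['rect'],r['confidence'])
a=cams.camera('top'); print([(np.round(onz(a,d['at'],6)[:2]),round(d['confidence'],2)) for d in finder.tip_of(a,'slot1')]); quad(a,'insert1',27)
```

```text
[318.1 317.1] [274.5 317.2] [361.8 317. ] far end [317.7 243.2]
[[430.5, 94.6], [622.5, 93.9], [502.0, 102.7], [549.2, 102.6], [504.4, 174.2], [547.8, 174.0], [440.8, 174.5], [610.0, 173.7]]
[285.4, 435.3, 340.2, 469.5] 0.94
[271.8, 423.4, 337.6, 466.5] 0.66
[(array([464., 141.]), 0.74), (array([ 492., -445.]), 0.25)]
insert1 [  0.92 700.51 -40.18  63.09  38.97  44.53] [291. 177. 313. 203.]
insert1 [   0.73  675.72 -151.88   62.79   36.05   59.58] [332. 190. 364. 211.]
insert1 [   0.57  517.32 -117.8    64.89   37.79   63.3 ] [320. 257. 349. 280.]
insert1 [5.3000e-01 5.3856e+02 6.6650e+01 3.2980e+01 1.8860e+01 1.7983e+02] [247. 250. 262. 268.]
```

Projected edges of the held insert match the picture at (275–363, 243), so the wrist camera can be trusted. The slots are at x 461/525/589, y 139. I'll put the first insert in slot 1.

Emit:
jog_arm(
  motion=[
    [0.4,0.4,0,0,0,0.03,1],
    [0.8,0.8,0,0,0,0.03,1],
    [0.8,0.8,0,0,0,0,1],
    [0.46,0.44,-0.3,0,0,0,1],
    [0,0,-0.8,0,0,0,1],
    [0,0,-1,0,0,0,1],
    [0,0,-0.9,0,0,0,1],
    [0,0,-0.6,0,0,0,1],
  ],
)

```text
time_s: 29.37
eef_pos: [588.2, 140.4, 36.8]
orientation: [-2.217, -2.223, 0.003]
force: [-0.6, 0.3, 0.0]
gripper_width: 0.4
grasp_force: 15.0
```

Emit:
jog_arm(
  motion=[
    [0,0,-0.2,0,0,0,1],
    [0,0,0,0,0,0,1],
    [0,0,0,0,0,0,1],
  ],
)

```text
time_s: 29.62
eef_pos: [589.7, 140.1, 34.4]
orientation: [-2.219, -2.224, -0.001]
force: [0.3, -0.1, 0.4]
gripper_width: 0.403
grasp_force: 15.0
```

Run:
```python
from pick import *
delta(np.array([589.4,138.6,13]),down(0),name='s1')
```

```text
s1 target [589.4 138.6  13. ] total [-0.01 -0.06 -0.86 -0.01  0.   -0.03] rows>= 0.9
```

Emit:
jog_arm(
  motion=[
    [-0.01,-0.06,-0.3,0,0,-0.03,1],
    [0,0,-0.3,0,0,0,1],
    [0,0,-0.18,0,0,0,1],
    [0,0,-0.06,0,0,0,1],
    [0,0,0,0,0,0,1],
    [0,0,0,0,0,0,1],
  ],
)

```text
time_s: 30.12
eef_pos: [588.8, 138.8, 13.1]
orientation: [-2.221, -2.22, 0.0]
force: [-1.0, -0.3, 1.9]
gripper_width: 0.401
grasp_force: 15.0
```

Emit:
jog_arm(
  motion=[
    [0,0,0,0,0,0,0.1],
    [0,0,0,0,0,0,0],
    [0,0,0,0,0,0,-0.04],
    [0,0,0,0,0,0,-0.04],
    [0,0,0,0,0,0,-0.04],
  ],
)

```text
time_s: 30.53
eef_pos: [589.2, 138.8, 13.0]
orientation: [-2.221, -2.221, -0.0]
force: [-0.4, -0.2, 0.8]
gripper_width: 0.518
grasp_force: 0.0
```

Emit:
jog_arm(
  motion=[
    [0,0,0.4,0,0,0,-0.04],
    [0,0,0.8,0,0,0,-0.3],
    [-0.1,-0.3,1,0,0,0,-0.3],
    [-0.3,-0.6,1,0,0,-0.3,-0.3],
    [-0.3,-1,1,0,0,-0.5,-0.3],
    [-0.3,-1,1,0,0,-0.6,-0.3],
    [-0.3,-1,1,0,0,-0.6,-0.3],
    [-0.3,-1,1,0,0,-0.6,-0.3],
  ],
)

```text
time_s: 31.2
eef_pos: [548.4, 15.1, 195.0]
orientation: [-2.442, -1.975, -0.001]
force: [0.4, 0.2, -0.4]
gripper_width: 0.648
grasp_force: 0.0
```

Emit:
jog_arm(
  motion=[
    [-0.3,-1,0.5,0,0,-0.6,-0.3],
    [-0.3,-1,0.3,0,0,-0.6,-0.3],
    [-0.3,-1,0,0,0,-0.6,-0.3],
    [-0.2,-1,0,0,0,-0.6,-0.3],
    [-0.2,-0.6,0,0,0,-0.4,-0.3],
    [0,-0.3,0,0,0,0,-0.3],
    [0,0,0,0,0,0,-0.3],
    [0,0,0,0,0,0,-0.3],
  ],
)

```text
time_s: 31.87
eef_pos: [517.0, -105.4, 213.2]
orientation: [-2.644, -1.695, -0.002]
force: [0.2, -0.3, -0.1]
gripper_width: 0.65
grasp_force: 0.0
```

Run:
```python
from pick import *
s=bot.get_state(); print(cur()[0],s['gripper_width']*88,s['time_s'])
w=cams.camera('wrist'); save(w,'w9'); a=cams.camera('top')
print('W27');quad(w,'insert1',27);print('T27'); quad(a,'insert1',27);
```

```text
[ 516.97200302 -105.43437967  213.17981974] 57.17733821348597 31.8667
W27
insert1 [   0.85  516.12 -118.83   64.01   36.     66.5 ] [302. 190. 346. 261.]
insert1 [  0.79 694.73 -41.01  60.55  35.4   39.04] [462.   0. 530.  88.]
insert1 [   0.71  671.08 -147.72   61.56   36.86   59.58] [478. 146. 533. 219.]
insert1 [   0.66  505.31 -103.5    62.2    22.23   41.99] [299. 185. 336. 252.]
T27
insert1 [   0.92  676.38 -151.74   63.58   36.33   58.86] [335. 188. 363. 210.]
insert1 [  0.78 587.28 137.94  61.86  35.63  89.82] [208. 231. 241. 245.]
insert1 [ 6.7000e-01  7.0048e+02 -4.1110e+01  6.2340e+01  3.5310e+01  4.1050e+01] [293. 176. 314. 202.]
```

View pics/w9.png

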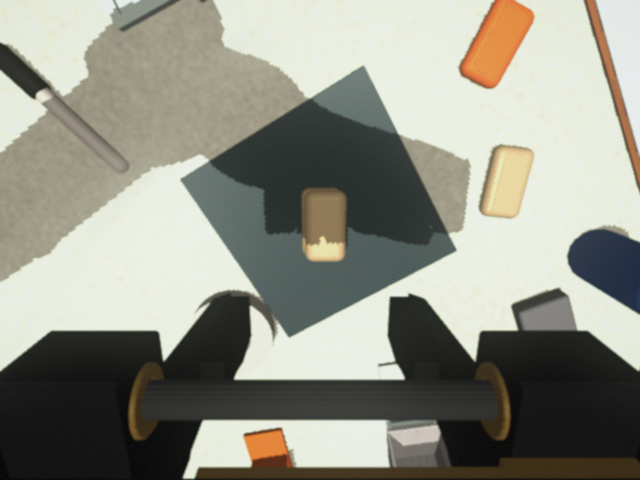

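Emit:
jog_arm(
  motion=[
    [-0.03,-0.54,-0.5,0,0,0.26,-0.3],
    [0,0,-1,0,0,0,-0.3],
    [0,0,-1,0,0,0,-0.3],
    [0,0,-1,0,0,0,-0.3],
    [0,0,-1,0,0,0,-0.3],
    [0,0,-1,0,0,0,-0.3],
    [0,0,-0.9,0,0,0,-0.3],
    [0,0,-0.5,0,0,0,-0.3],
  ],
)

```text
time_s: 32.73
eef_pos: [515.1, -118.3, 38.1]
orientation: [-2.624, -1.721, 0.002]
force: [0.1, 0.4, -0.5]
gripper_width: 0.649
grasp_force: 0.0
```

Emit:
jog_arm(
  motion=[
    [0,0,-0.35,0,0,0,-0.3],
    [0,0,-0.24,0,0,0,-0.3],
    [0,0,0,0,0,0,-0.3],
    [0,0,0,0,0,0,-0.3],
  ],
)

```text
time_s: 33.07
eef_pos: [516.2, -119.6, 26.1]
orientation: [-2.627, -1.722, -0.001]
force: [0.2, -0.7, 0.1]
gripper_width: 0.651
grasp_force: 0.0
```

Emit:
jog_arm(
  motion=[
    [0,0,0,0,0,0,0.3],
    [0,0,0,0,0,0,1],
    [0,0,0,0,0,0,1],
    [0,0,0,0,0,0,1],
    [0,0,0,0,0,0,1],
    [0,0,0,0,0,0,1],
    [0,0,0,0,0,0,1],
  ],
  squeeze=15,
)

```text
time_s: 33.65
eef_pos: [516.2, -119.7, 26.3]
orientation: [-2.628, -1.721, -0.002]
force: [-0.3, 0.5, 6.1]
gripper_width: 0.401
grasp_force: 15.0
```

Emit:
jog_arm(
  motion=[
    [0,0,0.2,0,0,0,1],
    [0,0,0.5,0,0,0,1],
    [0,0,0.8,0,0,0,1],
    [0,0,0.8,0,0,0,1],
    [0,0.4,0.8,0,0,0.3,1],
    [0,0.8,0.6,0,0,0.5,1],
    [0.03,1,0.3,0,0,0.5,1],
    [0.05,1,0,0,0,0.6,1],
  ],
)

```text
time_s: 34.32
eef_pos: [518.4, -39.6, 127.6]
orientation: [2.488, 1.915, 0.003]
force: [0.4, -0.4, 0.2]
gripper_width: 0.397
grasp_force: 15.0
```

Emit:
jog_arm(
  motion=[
    [0.05,1,0,0,0,0.6,1],
    [0.05,1,0,0,0,0.6,1],
    [0.05,1,0,0,0,0.6,1],
    [0.05,1,0,0,0,0.6,1],
    [0.05,0.5,0,0,0,0.5,1],
    [0,0.2,0,0,0,0.2,1],
    [0,0,0,0,0,0,1],
    [0,0,0,0,0,0,1],
  ],
)

```text
time_s: 34.98
eef_pos: [524.0, 76.1, 125.9]
orientation: [2.236, 2.206, -0.001]
force: [-0.0, -0.3, -0.4]
gripper_width: 0.406
grasp_force: 15.0
```

Run:
```python
from pick import *
s=bot.get_state(); print(cur()[0],s['gripper_width']*88,s['grasp_force'])
w=cams.camera('wrist'); save(w,'w10'); quad(w,'insert1',20)
print([(np.round(onz(w,d['at'],6)[:2],1),round(d['confidence'],2)) for d in finder.tip_of(w,'slot1')])
delta(np.array([525.4,138.6,40]),down(0),name='s2')
x,_=cur(); print('far end exp',proj(w,x+[0,32,1]),proj(w,x+[-18,0,1]),proj(w,x+[18,0,1]))
```

```text
[524.03699189  76.10965169 125.87843611] 35.74316506394125 14.973198920488358
insert1 [  0.9  713.31 -16.36  40.08  12.48 136.63] [556. 340. 591. 376.]
insert1 [  0.79 522.99  20.73 110.16  62.4   88.49] [270. 240. 364. 382.]
insert1 [   0.58  516.51 -101.97   52.71   36.24   65.99] [280. 422. 342. 467.]
insert1 [5.7000e-01 5.8649e+02 1.3867e+02 6.2710e+01 3.6270e+01 8.9290e+01] [386.  90. 451. 193.]
[(array([462.3, 139.3]), 0.97), (array([574.2, 215.3]), 0.9), (array([475.9, 215.8]), 0.78), (array([526. , 136.8]), 0.58)]
s2 target [525.4 138.6  40. ] total [ 0.05  2.51 -3.44  0.01 -0.    0.18] rows>= 3.4
far end exp [317.36638456 243.63347154] [274.82669622 317.921848  ] [362.16222463 317.00609277]
```

View pics/w10.png

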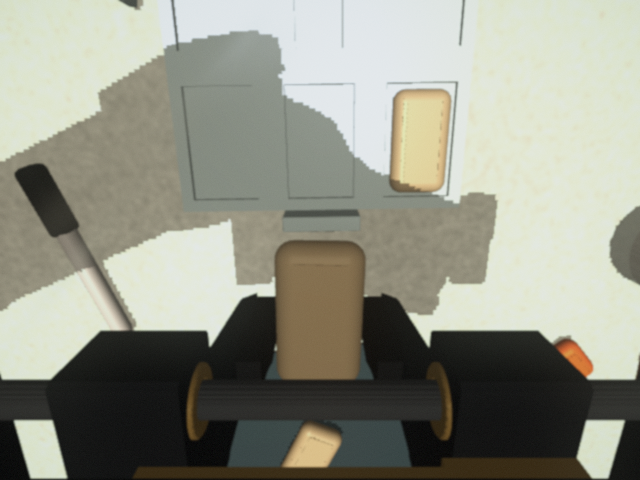

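Slot 1 holds its insert flat, at (420,140). The second insert goes to slot 2.

Emit:
jog_arm(
  motion=[
    [0.03,0.4,0,0,0,0.09,1],
    [0.03,0.8,0,0,0,0.09,1],
    [0.03,0.8,-0.2,0,0,0,1],
    [0,0.5,-0.6,0,0,0,1],
    [0,0,-0.9,0,0,0,1],
    [0,0,-0.9,0,0,0,1],
    [0,0,-0.6,0,0,0,1],
    [0,0,-0.3,0,0,0,1],
  ],
)

```text
time_s: 35.8
eef_pos: [525.4, 140.4, 36.4]
orientation: [-2.216, -2.223, 0.003]
force: [0.1, -0.2, -0.4]
gripper_width: 0.398
grasp_force: 15.0
```

Emit:
jog_arm(
  motion=[
    [0,0,-0.1,0,0,0,1],
    [0,0,0,0,0,0,1],
    [0,0,0,0,0,0,1],
  ],
)

```text
time_s: 36.05
eef_pos: [526.9, 140.2, 36.4]
orientation: [-2.218, -2.225, -0.001]
force: [0.8, 0.2, 0.6]
gripper_width: 0.402
grasp_force: 15.0
```

Run:
```python
from pick import *
delta(np.array([526.2,138.6,13]),down(0),name='s2')
```

```text
s2 target [526.2 138.6  13. ] total [-0.03 -0.06 -0.94 -0.01  0.01 -0.04] rows>= 0.9
```

Emit:
jog_arm(
  motion=[
    [-0.02,-0.06,-0.3,0,0,-0.04,1],
    [0,0,-0.3,0,0,0,1],
    [0,0,-0.24,0,0,0,1],
    [0,0,-0.1,0,0,0,1],
    [0,0,0,0,0,0,1],
    [0,0,0,0,0,0,1],
  ],
)

```text
time_s: 36.55
eef_pos: [525.7, 138.7, 12.3]
orientation: [-2.221, -2.22, -0.0]
force: [-0.9, -0.5, 3.6]
gripper_width: 0.398
grasp_force: 15.0
```

Emit:
jog_arm(
  motion=[
    [0,0,0,0,0,0,0.1],
    [0,0,0,0,0,0,0],
    [0,0,0,0,0,0,-0.04],
    [0,0,0,0,0,0,-0.04],
    [0,0,0,0,0,0,-0.04],
  ],
)

```text
time_s: 36.97
eef_pos: [525.8, 138.8, 12.1]
orientation: [-2.221, -2.221, 0.0]
force: [-0.2, 0.3, -1.0]
gripper_width: 0.517
grasp_force: 0.0
```

Emit:
jog_arm(
  motion=[
    [0,0,0.4,0,0,0,-0.04],
    [0,0,0.8,0,0,0,-0.3],
    [0,-0.3,1,0,0,0,-0.3],
    [0,-0.6,1,0,0,-0.3,-0.3],
    [-0.05,-1,1,0,0,-0.5,-0.3],
    [-0.05,-1,1,0,0,-0.6,-0.3],
    [-0.05,-1,1,0,0,-0.6,-0.3],
    [-0.05,-1,1,0,0,-0.6,-0.3],
  ],
)

```text
time_s: 37.63
eef_pos: [520.3, 15.2, 194.2]
orientation: [-2.442, -1.975, -0.001]
force: [1.2, 0.2, 0.3]
gripper_width: 0.65
grasp_force: 0.0
```

Emit:
jog_arm(
  motion=[
    [-0.05,-1,0.5,0,0,-0.6,-0.3],
    [-0.05,-1,0.3,0,0,-0.6,-0.3],
    [-0.05,-1,0,0,0,-0.6,-0.3],
    [0,-1,0,0,0,-0.6,-0.3],
    [0,-0.6,0,0,0,-0.4,-0.3],
    [0,-0.3,0,0,0,0,-0.3],
    [0,0,0,0,0,0,-0.3],
    [0,0,0,0,0,0,-0.3],
  ],
)

```text
time_s: 38.3
eef_pos: [517.0, -105.4, 212.4]
orientation: [-2.644, -1.694, -0.001]
force: [-0.4, 0.2, -0.3]
gripper_width: 0.65
grasp_force: 0.0
```

Run:
```python
from pick import *
s=bot.get_state(); print(cur()[0],s['gripper_width']*88,s['time_s'])
w=cams.camera('wrist'); save(w,'w11'); a=cams.camera('top')
print('W11');o=quad(w,'insert1',11);print('T14'); quad(a,'insert1',14)
b=o[0]; delta(np.array([b[1],b[2],10]),down(b[5]-90),name='g3')
```

```text
[ 516.97728628 -105.37894495  212.38951838] 57.16775477941013 38.3
W11
insert1 [  0.89 701.47 -41.74  64.21  36.13  40.49] [462.   0. 531.  89.]
insert1 [   0.84  512.61 -117.96   63.43   35.52   66.27] [301. 189. 344. 258.]
insert1 [ 6.7000e-01  6.7681e+02 -1.5305e+02  6.3660e+01  3.7570e+01  5.8890e+01] [478. 149. 532. 220.]
insert1 [   0.65  515.66 -112.62  186.59  185.76   95.21] [181.  67. 455. 336.]
T14
insert1 [  0.9  590.   140.12  62.42  33.58  89.82] [210. 229. 241. 248.]
insert1 [  0.76 525.58 141.54  62.1   37.98  89.83] [213. 256. 236. 271.]
insert1 [   0.75  678.23 -152.57   63.39   34.08   59.1 ] [336. 192. 363. 211.]
insert1 [  0.71 703.32 -40.65  63.73  36.04  41.4 ] [290. 176. 314. 203.]
g3 target [701.5 -41.7  10. ] total [ 7.37  2.52 -8.08 -0.02 -0.   -5.43] rows>= 8.1
```

Emit:
jog_arm(
  motion=[
    [-0.17,-0.5,-0.6,0,0,0.22,-0.3],
    [0,0,-1,0,0,0,-0.3],
    [0,0,-1,0,0,0,-0.3],
    [0,0,-1,0,0,0,-0.3],
    [0,0,-1,0,0,0,-0.3],
    [0,0,-1,0,0,0,-0.3],
    [0,0,-1,0,0,0,-0.3],
    [0,0,-0.7,0,0,0,-0.3],
  ],
)

```text
time_s: 39.17
eef_pos: [512.4, -117.4, 27.7]
orientation: [-2.627, -1.718, 0.001]
force: [-0.1, -0.7, -0.1]
gripper_width: 0.65
grasp_force: 0.0
```

Emit:
jog_arm(
  motion=[
    [0,0,-0.4,0,0,0,-0.3],
    [0,0,-0.25,0,0,0,-0.3],
    [0,0,-0.12,0,0,0,-0.3],
    [0,0,0,0,0,0,-0.3],
    [0,0,0,0,0,0,-0.3],
  ],
)

```text
time_s: 39.58
eef_pos: [513.4, -118.8, 11.2]
orientation: [2.63, 1.717, 0.002]
force: [-0.2, 0.1, 0.9]
gripper_width: 0.652
grasp_force: 0.0
```

Emit:
jog_arm(
  motion=[
    [0,0,0,0,0,0,0.3],
    [0,0,0,0,0,0,1],
    [0,0,0,0,0,0,1],
    [0,0,0,0,0,0,1],
    [0,0,0,0,0,0,1],
    [0,0,0,0,0,0,1],
    [0,0,0,0,0,0,1],
  ],
  squeeze=15,
)

```text
time_s: 40.17
eef_pos: [513.2, -118.7, 10.9]
orientation: [-2.631, -1.717, -0.001]
force: [-0.2, 0.4, 5.4]
gripper_width: 0.4
grasp_force: 15.0
```

Emit:
jog_arm(
  motion=[
    [0,0,0.2,0,0,0,1],
    [0,0,0.5,0,0,0,1],
    [0,0,0.8,0,0,0,1],
    [0,0,0.9,0,0,0,1],
    [-0.1,0.4,0.8,0,0,0.2,1],
    [-0.2,0.8,0.5,0,0,0.4,1],
    [-0.2,1,0.2,0,0,0.5,1],
    [-0.2,1,0,0,0,0.5,1],
  ],
)

```text
time_s: 40.83
eef_pos: [495.7, -38.5, 109.4]
orientation: [2.514, 1.882, 0.002]
force: [-0.1, 1.8, -0.7]
gripper_width: 0.401
grasp_force: 15.0
```

Emit:
jog_arm(
  motion=[
    [-0.2,1,0,0,0,0.6,1],
    [-0.2,1,0,0,0,0.6,1],
    [-0.2,1,0,0,0,0.6,1],
    [-0.2,1,0,0,0,0.6,1],
    [-0.2,1,0,0,0,0.6,1],
    [-0.2,1,0,0,0,0.5,1],
    [-0.1,0.6,0,0,0,0.3,1],
    [-0.02,0.4,0,0,0,0.17,1],
  ],
)

```text
time_s: 41.5
eef_pos: [461.2, 138.7, 107.9]
orientation: [-2.18, -2.259, 0.0]
force: [-1.2, -0.2, -0.7]
gripper_width: 0.4
grasp_force: 15.0
```

Emit:
jog_arm(
  motion=[
    [0,0,0,0,0,0,1],
    [0,0,0,0,0,0,1],
    [0,0,0,0,0,0,1],
  ],
)

```text
time_s: 41.75
eef_pos: [462.7, 134.7, 108.1]
orientation: [2.189, 2.253, -0.001]
force: [0.4, -0.6, -0.1]
gripper_width: 0.399
grasp_force: 15.0
```

Run:
```python
from pick import *
s=bot.get_state(); print(s['gripper_width']*88,s['grasp_force'])
delta(np.array([462,138.6,13]),down(0),name='s3')
```

```text
35.103560020118316 14.98696893453598
s3 target [462.  138.6  13. ] total [-0.03  0.16 -3.81  0.01  0.   -0.36] rows>= 3.8
```

Emit:
jog_arm(
  motion=[
    [-0.02,0.16,-0.4,0,0,-0.2,1],
    [0,0,-0.8,0,0,-0.16,1],
    [0,0,-0.9,0,0,0,1],
    [0,0,-0.8,0,0,0,1],
    [0,0,-0.5,0,0,0,1],
    [0,0,-0.3,0,0,0,1],
    [0,0,-0.1,0,0,0,1],
    [0,0,0,0,0,0,1],
  ],
)

```text
time_s: 42.42
eef_pos: [461.5, 139.1, 12.8]
orientation: [-2.221, -2.22, 0.001]
force: [-0.4, 0.9, 0.1]
gripper_width: 0.401
grasp_force: 15.0
```

Emit:
jog_arm(
  motion=[
    [0,0,0,0,0,0,1],
    [0,0,0,0,0,0,1],
  ],
)

```text
time_s: 42.58
eef_pos: [462.1, 139.8, 13.0]
orientation: [-2.22, -2.222, -0.0]
force: [0.0, 0.2, -0.5]
gripper_width: 0.397
grasp_force: 15.0
```

Emit:
jog_arm(
  motion=[
    [0,0,0,0,0,0,0.1],
    [0,0,0,0,0,0,0],
    [0,0,0,0,0,0,-0.04],
    [0,0,0,0,0,0,-0.04],
    [0,0,0,0,0,0,-0.04],
  ],
)

```text
time_s: 43.0
eef_pos: [461.8, 140.3, 13.0]
orientation: [-2.218, -2.224, -0.0]
force: [0.1, -0.1, -0.4]
gripper_width: 0.522
grasp_force: 0.0
```

Emit:
jog_arm(
  motion=[
    [0,0,0.4,0,0,0,-0.04],
    [0,0,0.8,0,0,0,-0.3],
    [0,0,1,0,0,0,-0.3],
    [0.3,0,1,0,0,0,-0.3],
    [0.3,-0.6,1,0,0,0,-0.3],
    [0.3,-1,1,0,0,0,-0.3],
    [0.3,-1,1,0,0,0,-0.3],
    [0.3,-1,1,0,0,0,-0.3],
  ],
)

```text
time_s: 43.67
eef_pos: [499.1, 49.5, 194.3]
orientation: [-2.217, -2.225, 0.001]
force: [0.2, 0.3, -0.2]
gripper_width: 0.653
grasp_force: 0.0
```

Run:
```python
from pick import *
s=bot.get_state(); print(cur()[0],s['time_s'])
a=cams.camera('top'); b=cams.camera('side')
r=finder.regions_of(b,'gel_bottle')[0]; L,T,Rr,B=r['rect']; print('side rect',r['rect'],'base near',onz(b,((L+Rr)/2,B-1),0))
for q in finder.regions_of(a,'gel_bottle')[:2]: print('top rect',q['rect'])
print('tip',[(np.round(onz(b,d['at'],0)),d['confidence']) for d in finder.tip_of(b,'gel_bottle')],[(np.round(onz(a,d['at'],0)),d['confidence']) for d in finder.tip_of(a,'gel_bottle')])
quad(a,'insert1',14)
```

```text
[499.10884446  49.47302728 194.30190394] 43.6667
side rect [376.4, 257.9, 402.7, 314.2] base near [ 743.0449379  -276.57750809    0.        ]
top rect [380.4, 156.5, 408.1, 185.5]
tip [(array([ 733., -267.,    0.]), 0.77)] [(array([ 748., -256.,    0.]), 0.91)]
insert1 [  0.85 703.84 -41.52  63.02  34.09  40.72] [293. 177. 316. 204.]
```

Run:
```python
from pick import *
q0=bot.get_state()['qpos']; print(np.round(q0,2))
for n,x,bs in(('i5',[678,-153,10],(59,-121)),('mat',[516,-114,14],(0,90,-90)),('s4',[572,217,14],(90,-90)),('s5',[480,217,14],(90,-90))):
  for b in bs:
    e,q=ik(p,np.array(x,float),down(b),q0); print(n,b,round(e,3),np.round(q,2))
delta(np.array([665,-170,200.]),down(59),name='view5')
```

```text
[-0.53  0.67  0.56  2.   -0.6   0.64  0.44]
i5 59 0.0 [ 0.2   1.07 -0.09  1.45  0.13  0.63  1.08]
i5 -121 0.0 [-0.17  1.21  0.73  1.48 -0.98  0.85 -1.2 ]
mat 0 0.0 [-0.    0.96  0.23  2.   -0.78  0.26  0.89]
mat 90 0.0 [ 0.2   0.94 -0.12  1.99  0.42  0.23  1.29]
mat -90 0.0 [-0.06  0.98  0.32  2.   -0.98  0.32 -0.49]
s4 90 0.0 [-0.42  0.99 -0.04  1.74  0.08  0.42  1.06]
s4 -90 0.0 [-0.74  1.09  0.57  1.75 -0.98  0.62 -1.14]
s5 90 0.0 [-0.51  0.94  0.    2.   -0.02  0.2   1.07]
s5 -90 0.0 [-0.7   0.98  0.31  2.01 -0.98  0.31 -1.13]
view5 target [ 665. -170.  200.] total [ 6.670e+00 -8.870e+00  3.300e-01  1.000e-02 -5.000e-02  1.281e+01] rows>= 12.8
```

Emit:
jog_arm(
  motion=[
    [0.5,-0.6,0,0,0,0.98,-0.3],
    [0.5,-0.6,0,0,0,0.98,-0.3],
    [0.5,-0.7,0,0,0,0.98,-0.3],
    [0.5,-0.7,0,0,0,0.98,-0.5],
    [0.6,-0.7,0,0,0,0.98,-0.7],
    [0.6,-0.7,0,0,0,0.98,-1],
    [0.6,-0.7,0,0,0,0.98,-1],
    [0.6,-0.7,0,0,0,0.98,-1],
  ],
)

```text
time_s: 44.68
eef_pos: [609.3, -83.9, 191.5]
orientation: [-1.415, -2.801, 0.0]
force: [0.6, 0.3, 0.7]
gripper_width: 0.993
grasp_force: 0.0
```

Emit:
jog_arm(
  motion=[
    [0.6,-0.7,0,0,0,0.98,-1],
    [0.6,-0.7,0,0,0,0.98,-1],
    [0.5,-0.6,0,0,0,0.98,-1],
    [0.5,-0.5,0,0,0,0.98,-1],
    [0.3,-0.3,0,0,0,0.98,-1],
    [0,0,0,0,0,0,-1],
    [0,0,0,0,0,0,-1],
    [0,0,0,0,0,0,-1],
  ],
)

```text
time_s: 45.35
eef_pos: [671.0, -152.8, 191.9]
orientation: [-0.852, -3.02, -0.001]
force: [-1.2, 0.8, -0.7]
gripper_width: 0.999
grasp_force: 0.0
```

Run:
```python
from pick import *
s=bot.get_state(); print(cur()[0],s['gripper_width']*88,s['time_s'])
w=cams.camera('wrist'); save(w,'w12'); a=cams.camera('top'); save(a,'t12')
print('W11');o=quad(w,'insert1',9);print('T14'); quad(a,'insert1',14)
for b in o:
  if abs(b[1]-678)<40: delta(np.array([b[1],b[2],7.]),down(b[5]),name='g4')
```

```text
[ 670.98616861 -152.78298924  191.94353396] 87.93560629020246 45.35
W11
insert1 [  0.78 702.36 -42.63  64.09  35.84  40.43] [411. 147. 491. 205.]
insert1 [   0.76  677.64 -154.92   64.33   35.64   58.55] [284. 204. 358. 244.]
T14
insert1 [  0.9  525.58 140.54  64.19  37.99  89.83] [211. 257. 240. 274.]
insert1 [  0.89 704.93 -40.28  57.47  34.04  40.6 ] [294. 175. 310. 201.]
insert1 [  0.59 464.21 158.47  37.61  35.44 179.84] [210. 281. 227. 298.]
insert1 [5.5000e-01 5.9000e+02 1.4002e+02 6.2230e+01 3.3580e+01 8.9820e+01] [211. 230. 240. 244.]
g4 target [702.4 -42.6   7. ] total [ 1.23  4.44 -7.44 -0.01 -0.02 -3.96] rows>= 7.4
g4 target [ 677.6 -154.9    7. ] total [ 0.25 -0.06 -7.44 -0.   -0.02 -0.  ] rows>= 7.4
```

Emit:
jog_arm(
  motion=[
    [0.13,-0.03,-0.5,0,0,0,-1],
    [0.13,-0.05,-1,0,0,0,-1],
    [0,0,-1,0,0,0,-1],
    [0,0,-1,0,0,0,-1],
    [0,0,-1,0,0,0,-1],
    [0,0,-1,0,0,0,-1],
    [0,0,-0.8,0,0,0,-1],
    [0,0,-0.5,0,0,0,-1],
  ],
)

```text
time_s: 46.22
eef_pos: [676.6, -155.9, 19.5]
orientation: [-0.851, -3.019, 0.001]
force: [0.2, 0.3, 0.9]
gripper_width: 0.999
grasp_force: 0.0
```

Emit:
jog_arm(
  motion=[
    [0,0,-0.3,0,0,0,-1],
    [0,0,-0.15,0,0,0,-1],
    [0,0,0,0,0,0,-1],
    [0,0,0,0,0,0,-1],
    [0,0,0,0,0,0,-1],
  ],
)

```text
time_s: 46.63
eef_pos: [679.3, -157.0, 13.1]
orientation: [0.851, 3.022, -0.001]
force: [0.1, -0.2, 0.6]
gripper_width: 0.999
grasp_force: 0.0
```

Emit:
jog_arm(
  motion=[
    [0,0,0,0,0,0,-0.3],
    [0,0,0,0,0,0,0.3],
    [0,0,0,0,0,0,1],
    [0,0,0,0,0,0,1],
    [0,0,0,0,0,0,1],
    [0,0,0,0,0,0,1],
    [0,0,0,0,0,0,1],
    [0,0,0,0,0,0,1],
  ],
  squeeze=15,
)

```text
time_s: 47.3
eef_pos: [678.8, -156.6, 12.5]
orientation: [0.852, 3.024, -0.0]
force: [-1.0, 0.9, 6.6]
gripper_width: 0.629
grasp_force: 13.3
```

Emit:
jog_arm(
  motion=[
    [0,0,0,0,0,0,0],
    [0,0,0,0,0,0,-0.6],
    [0,0,0,0,0,0,-0.9],
    [0,0,0,0,0,0,-0.9],
    [0,0,-0.1,0,0,0,-0.9],
    [-0.02,0.04,-0.12,0,0,0,-0.9],
    [0,0,0,0,0,0,-0.9],
    [0,0,0,0,0,0,-0.9],
  ],
)

```text
time_s: 47.97
eef_pos: [677.4, -155.4, 5.5]
orientation: [-0.851, -3.022, 0.0]
force: [0.8, -0.8, 1.1]
gripper_width: 0.946
grasp_force: 0.0
```

Emit:
jog_arm(
  motion=[
    [0,0,0,0,0,0,-0.3],
    [0,0,0,0,0,0,0.3],
    [0,0,0,0,0,0,1],
    [0,0,0,0,0,0,1],
    [0,0,0,0,0,0,1],
    [0,0,0,0,0,0,1],
    [0,0,0,0,0,0,1],
    [0,0,0,0,0,0,1],
  ],
  squeeze=15,
)

```text
time_s: 48.63
eef_pos: [677.9, -155.8, 6.3]
orientation: [-0.852, -3.023, 0.001]
force: [-0.7, 0.3, 0.7]
gripper_width: 0.696
grasp_force: 14.8
```

Emit:
jog_arm(
  motion=[
    [0,0,0,0,0,0,1],
    [0,0,0.2,0,0,0,1],
    [0,0,0.5,0,0,0,1],
    [0,0,0.8,0,0,0,1],
    [0,0,0.9,0,0,0,1],
    [0,0,0.9,0,0,0,1],
    [0,0,0.5,0,0,0,1],
    [0,0,0,0,0,0,1],
  ],
)

```text
time_s: 49.3
eef_pos: [680.2, -156.6, 105.4]
orientation: [0.85, 3.018, -0.0]
force: [0.4, -0.1, -1.3]
gripper_width: 0.693
grasp_force: 14.8
```

Emit:
jog_arm(
  motion=[
    [0,0,0,0,0,0,1],
    [0,0,0,0,0,0,1],
  ],
)

```text
time_s: 49.47
eef_pos: [677.0, -155.3, 100.2]
orientation: [-0.851, -3.021, 0.0]
force: [-0.3, 0.8, -1.8]
gripper_width: 0.691
grasp_force: 14.8
```

Run:
```python
from pick import *
s=bot.get_state(); x,Rm=cur(); print(x,s['gripper_width']*88,s['force'],s['grasp_force'])
w=cams.camera('wrist'); cv2.imwrite('pics/w13.png',w['pixels'][:,:,::-1]); o=quad(w,'insert1',x[2]+9)
delta(np.array([516,-114,60.]),down(0),name='mat')
```

```text
[ 676.95319162 -155.25346556  100.15747191] 60.808265327178205 [-0.2907277   0.79661133 -1.78133766] 14.844224452972412
insert1 [  0.86 663.73 -72.99  37.94  20.81  40.41] [444. 146. 556. 228.]
insert1 [   0.68  673.13 -153.54   60.57   36.84   58.63] [236. 274. 400. 358.]
mat target [ 516. -114.   60.] total [ -6.43   1.65  -1.58  -0.03  -0.04 -12.77] rows>= 12.8
```

View pics/w13.png

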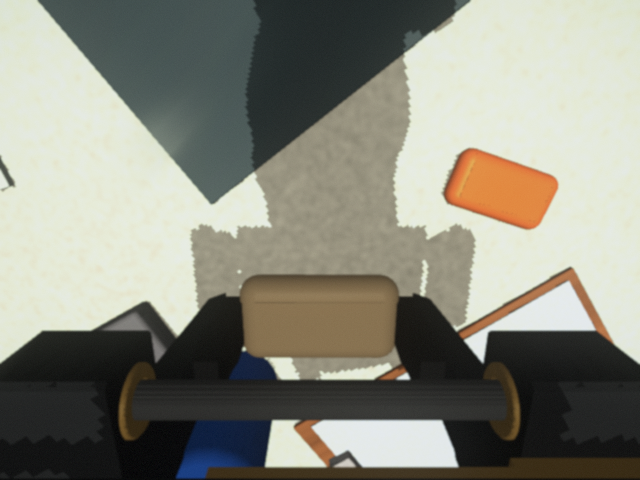

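The tan insert is held flat at (320,315) and the orange one is untouched. I'll set it on the mat to regrip it across its width.

Emit:
jog_arm(
  motion=[
    [-0.5,0.13,0,0,0,-0.98,1],
    [-0.5,0.13,0,0,0,-0.98,1],
    [-0.5,0.13,0,0,0,-0.98,1],
    [-0.5,0.13,0,0,0,-0.98,1],
    [-0.5,0.13,0,0,0,-0.98,1],
    [-0.5,0.13,0,0,0,-0.98,1],
    [-0.5,0.13,0,0,0,-0.98,1],
    [-0.5,0.13,-0.2,0,0,-0.98,1],
  ],
)

```text
time_s: 50.23
eef_pos: [577.2, -129.6, 95.9]
orientation: [-1.748, -2.61, 0.001]
force: [0.1, 0.2, -0.3]
gripper_width: 0.694
grasp_force: 14.8
```

Emit:
jog_arm(
  motion=[
    [-0.5,0.13,-0.3,0,0,-0.98,1],
    [-0.5,0.13,-0.3,0,0,-0.98,1],
    [-0.5,0.13,-0.3,0,0,-0.98,1],
    [-0.5,0.13,-0.3,0,0,-0.98,1],
    [-0.4,0.1,-0.3,0,0,-0.98,1],
    [0,0,0,0,0,0,1],
    [0,0,0,0,0,0,1],
    [0,0,0,0,0,0,1],
  ],
)

```text
time_s: 50.9
eef_pos: [518.8, -114.6, 58.7]
orientation: [2.216, 2.226, 0.0]
force: [0.2, -0.5, -0.4]
gripper_width: 0.69
grasp_force: 14.8
```

Run:
```python
from pick import *
delta(np.array([516,-114,10.]),down(0),name='mat')
```

```text
mat target [ 516. -114.   10.] total [-0.11  0.02 -1.95 -0.    0.   -0.06] rows>= 1.9
```

Emit:
jog_arm(
  motion=[
    [0,0,-0.4,0,0,0,1],
    [0,0,-0.7,0,0,0,1],
    [0,0,-0.5,0,0,0,1],
    [0,0,-0.25,0,0,0,1],
    [0,0,-0.06,0,0,0,1],
    [0,0,0,0,0,0,1],
    [0,0,0,0,0,0,1],
  ],
)

```text
time_s: 51.48
eef_pos: [518.3, -114.5, 11.3]
orientation: [2.219, 2.224, 0.001]
force: [0.4, -0.5, -0.8]
gripper_width: 0.691
grasp_force: 14.8
```

Emit:
jog_arm(
  motion=[
    [0,0,0,0,0,0,-0.6],
    [0,0,0,0,0,0,-0.8],
    [0,0,0,0,0,0,-0.9],
    [0,0,0,0,0,0,-0.9],
    [0,0,0,0,0,0,-0.9],
    [0,0,0.5,0,0,0,-0.9],
    [0,0,1,0,0,0,-0.9],
    [0,0,1,0,0,0,-0.9],
  ],
)

```text
time_s: 52.15
eef_pos: [517.1, -114.1, 73.7]
orientation: [-2.217, -2.222, 0.001]
force: [0.0, -0.7, 0.2]
gripper_width: 0.95
grasp_force: 0.0
```

Emit:
jog_arm(
  motion=[
    [0,0,1,0,0,0.9,-0.9],
    [0,0,0.5,0,0,0.98,-0.3],
    [0,0,0,0,0,0.98,-0.3],
    [0,0,0,0,0,0.98,-0.3],
    [0,0,0,0,0,0.98,-0.3],
    [0,0,0,0,0,0.98,-0.3],
    [0,0,0,0,0,0.98,-0.3],
    [0,0,0,0,0,0.98,-0.3],
  ],
)

```text
time_s: 52.82
eef_pos: [517.7, -114.2, 111.1]
orientation: [-1.428, -2.798, 0.0]
force: [-0.5, -0.5, -0.6]
gripper_width: 0.651
grasp_force: 0.0
```

Emit:
jog_arm(
  motion=[
    [0,0,0,0,0,0.98,-0.3],
    [0,0,0,0,0,0.98,-0.3],
    [0,0,0,0,0,0.98,-0.3],
    [0,0,0,0,0,0.98,-0.3],
    [0,0,0,0,0,0.98,-0.3],
    [0,0,0,0,0,0.98,-0.3],
    [0,0,0,0,0,0.98,-0.3],
    [0,0,0,0,0,0.98,-0.3],
  ],
)

```text
time_s: 53.48
eef_pos: [517.7, -114.3, 111.1]
orientation: [-0.495, -3.102, 0.001]
force: [-0.7, 0.2, -0.3]
gripper_width: 0.649
grasp_force: 0.0
```

Emit:
jog_arm(
  motion=[
    [0,0,0,0,0,0.98,-0.3],
    [0,0,0,0,0,0.98,-0.3],
    [0,0,0,0,0,0.98,-0.3],
    [0,0,0,0,0,0.98,-0.3],
    [0,0,0,0,0,0,-0.3],
    [0,0,0,0,0,0,-0.3],
    [0,0,0,0,0,0,-0.3],
  ],
)

```text
time_s: 54.07
eef_pos: [517.8, -114.3, 111.0]
orientation: [-0.014, -3.141, 0.001]
force: [0.2, -0.4, 0.4]
gripper_width: 0.651
grasp_force: 0.0
```

Run:
```python
from pick import *
s=bot.get_state(); print(cur()[0],s['gripper_width']*88,s['time_s'])
w=cams.camera('wrist'); save(w,'w14'); a=cams.camera('top'); save(a,'t14')
print('W');o=quad(w,'insert1',11);print('T14'); quad(a,'insert1',14)
for b in o:
  if abs(b[1]-516)<30: delta(np.array([b[1],b[2],9.5]),down((b[5]+90)%360 if b[5]<90 else b[5]-90),name='g4')
```

```text
[ 517.76253355 -114.25886589  111.03186552] 57.25762366153364 54.0667
W
insert1 [  0.84 591.06 108.41  37.45   8.38  13.36] [626. 316. 638. 360.]
insert1 [  0.83 694.99 -47.44  56.14  36.1   40.85] [373. 425. 439. 466.]
T14
insert1 [  0.91 703.08 -40.85  63.2   35.45  41.05] [292. 174. 316. 204.]
insert1 [  0.79 461.82 142.85  66.31  37.6   89.85] [208. 285. 240. 299.]
insert1 [  0.7  525.58 141.54  66.85  37.98  89.83] [211. 256. 239. 274.]
insert1 [  0.68 588.8  140.1   62.38  35.97  89.81] [212. 228. 240. 245.]
```

Emit:
jog_arm(
  motion=[
    [0,0,-0.5,0,0,0.1,-0.3],
    [0,0,-0.9,0,0,0,-0.3],
    [0,0,-0.9,0,0,0,-0.3],
    [0,0,-0.8,0,0,0,-0.3],
    [0,0,-0.5,0,0,0,-0.3],
    [0,0,-0.3,0,0,0,-0.3],
    [0,0,-0.14,0,0,0,-0.3],
    [0,0,0,0,0,0,-0.3],
  ],
)

```text
time_s: 54.93
eef_pos: [517.8, -114.2, 9.8]
orientation: [0.002, -3.141, 0.001]
force: [0.5, 0.1, -0.1]
gripper_width: 0.649
grasp_force: 0.0
```

Emit:
jog_arm(
  motion=[
    [0,0,0,0,0,0,-0.3],
    [0,0,0,0,0,0,0.3],
    [0,0,0,0,0,0,1],
    [0,0,0,0,0,0,1],
    [0,0,0,0,0,0,1],
    [0,0,0,0,0,0,1],
    [0,0,0,0,0,0,1],
    [0,0,0,0,0,0,1],
  ],
  squeeze=15,
)

```text
time_s: 55.6
eef_pos: [518.2, -114.3, 10.5]
orientation: [-0.002, 3.141, -0.001]
force: [0.3, -0.6, 6.1]
gripper_width: 0.399
grasp_force: 15.0
```

Emit:
jog_arm(
  motion=[
    [0,0,0.2,0,0,0,1],
    [0,0,0.5,0,0,0,1],
    [0,0,0.8,0,0,0,1],
    [0,0,0.9,0,0,0,1],
    [0,0,0.9,0,0,0,1],
    [0,0,0.6,0,0,0,1],
    [0,0,0.1,0,0,0,1],
    [0,0,0,0,0,0,1],
  ],
)

```text
time_s: 56.27
eef_pos: [518.4, -114.3, 111.3]
orientation: [-0.002, 3.14, -0.001]
force: [-0.2, 0.2, -0.7]
gripper_width: 0.402
grasp_force: 15.0
```

Run:
```python
from pick import *
s=bot.get_state(); x,_=cur(); print(x,s['gripper_width']*88,s['grasp_force'])
w=cams.camera('wrist'); o=quad(w,'insert1',x[2]+6)
r=[d for d in finder.regions_of(w,'insert1')]
print('exp edges: left/right',np.round(proj(w,x+[0,18,1]),1),np.round(proj(w,x+[0,-18,1]),1),'ends',np.round(proj(w,x+[-32,0,1]),1),np.round(proj(w,x+[32,0,1]),1))
delta(np.array([572,216.6,100]),down(90),name='s4')
```

```text
[ 518.41042159 -114.34643782  111.29777523] 35.34350634749163 14.99989628791809
insert1 [ 7.2000e-01  5.1473e+02 -1.1476e+02  6.0040e+01  3.4800e+01  1.0000e-01] [271. 248. 364. 381.]
insert1 [  0.66 581.26 -83.45  25.14  15.92  15.01] [369. 422. 408. 466.]
insert1 [  0.62 525.66  12.39  21.     5.17  14.03] [624. 316. 640. 362.]
insert1 [  0.47 405.53 -49.24   6.55   1.1   90.09] [519.   3. 540.   6.]
exp edges: left/right [363.5 317.2] [276.1 317.1] ends [320.  243.2] [319.6 382.7]
s4 target [572.  216.6 100. ] total [ 2.2  13.23 -0.37  0.   -0.03 -0.02] rows>= 13.2
```

Emit:
jog_arm(
  motion=[
    [0.1,0.5,0,0,0,0,1],
    [0.15,0.9,0,0,0,0,1],
    [0.15,1,0,0,0,0,1],
    [0.15,1,0,0,0,0,1],
    [0.15,1,0,0,0,0,1],
    [0.15,1,0,0,0,0,1],
    [0.15,1,0,0,0,0,1],
    [0.15,1,0,0,0,0,1],
  ],
)

```text
time_s: 57.08
eef_pos: [545.8, 71.9, 108.7]
orientation: [0.002, -3.138, 0.002]
force: [-0.5, -0.5, -0.2]
gripper_width: 0.399
grasp_force: 15.0
```

Emit:
jog_arm(
  motion=[
    [0.15,1,0,0,0,0,1],
    [0.15,1,0,0,0,0,1],
    [0.15,1,0,0,0,0,1],
    [0.15,1,0,0,0,0,1],
    [0.15,1,0,0,0,0,1],
    [0.1,0.6,0,0,0,0,1],
    [0.08,0.22,0,0,0,0,1],
    [0,0,0,0,0,0,1],
  ],
)

```text
time_s: 57.75
eef_pos: [569.6, 217.4, 109.1]
orientation: [0.005, -3.14, 0.001]
force: [0.0, 0.2, 0.3]
gripper_width: 0.405
grasp_force: 15.0
```

Emit:
jog_arm(
  motion=[
    [0,0,-0.5,0,0,0,1],
    [0,0,-0.9,0,0,0,1],
    [0,0,-0.8,0,0,0,1],
    [0,0,-0.5,0,0,0,1],
    [0,0,-0.2,0,0,0,1],
    [0,0,0,0,0,0,1],
    [0,0,0,0,0,0,1],
  ],
)

```text
time_s: 58.33
eef_pos: [570.1, 215.4, 37.6]
orientation: [0.0, -3.141, 0.002]
force: [1.0, -0.1, -0.5]
gripper_width: 0.399
grasp_force: 15.0
```

Run:
```python
from pick import *
print(cur()[0]);delta(np.array([570.5,216.2,13]),down(90),name='s4')
```

```text
[570.12180177 215.41180605  37.63382372]
s4 target [570.5 216.2  13. ] total [ 0.02  0.03 -0.99  0.01 -0.01 -0.  ] rows>= 1.0
```

Emit:
jog_arm(
  motion=[
    [0.02,0.03,-0.3,0,0,0,1],
    [0,0,-0.4,0,0,0,1],
    [0,0,-0.2,0,0,0,1],
    [0,0,-0.08,0,0,0,1],
    [0,0,0,0,0,0,1],
    [0,0,0,0,0,0,1],
  ],
)

```text
time_s: 58.83
eef_pos: [570.0, 217.2, 13.4]
orientation: [0.002, -3.141, 0.001]
force: [-1.5, -1.1, 4.0]
gripper_width: 0.4
grasp_force: 15.0
```

Emit:
jog_arm(
  motion=[
    [0,0,0,0,0,0,0.1],
    [0,0,0,0,0,0,0],
    [0,0,0,0,0,0,-0.04],
    [0,0,0,0,0,0,-0.04],
    [0,0,0,0,0,0,-0.04],
  ],
)

```text
time_s: 59.25
eef_pos: [570.3, 217.0, 12.8]
orientation: [0.002, -3.141, 0.001]
force: [0.1, 1.1, -0.3]
gripper_width: 0.522
grasp_force: 0.0
```

Emit:
jog_arm(
  motion=[
    [0,0,0.4,0,0,0,-0.04],
    [0,0,0.8,0,0,0,-0.04],
    [0,0,1,0,0,0,-0.04],
    [0,-0.3,1,0,0,-0.5,0.5],
    [0,-0.6,1,0,0,-0.98,1],
    [-0.1,-1,1,0,0,-0.98,1],
    [-0.2,-1,1,0,0,-0.98,1],
    [-0.2,-1,0.5,0,0,-0.98,1],
  ],
)

```text
time_s: 59.92
eef_pos: [559.0, 118.7, 184.0]
orientation: [0.556, 3.088, 0.003]
force: [0.8, -0.2, -0.4]
gripper_width: 0.167
grasp_force: 0.0
```

Emit:
jog_arm(
  motion=[
    [-0.2,-1,0,0,0,-0.98,1],
    [-0.2,-0.9,0,0,0,-0.98,1],
    [-0.2,-0.6,0,0,0,-0.98,1],
    [-0.2,-0.3,0,0,0,-0.98,1],
    [-0.2,0,0,0,0,-0.98,1],
    [-0.2,0,0,0,0,-0.98,1],
    [-0.1,0,0,0,0,-0.98,1],
    [0,0,0,0,0,-0.98,1],
  ],
)

```text
time_s: 60.58
eef_pos: [524.6, 49.6, 181.2]
orientation: [-1.483, -2.768, -0.001]
force: [-0.6, 0.3, -0.3]
gripper_width: 0.008
grasp_force: 0.0
```

Emit:
jog_arm(
  motion=[
    [0,0,0,0,0,-0.98,1],
    [0,0,0,0,0,-0.98,1],
    [0,0,0,0,0,-0.98,1],
    [0,0,0,0,0,-0.98,1],
    [0,0,0,0,0,-0.98,1],
    [0,0,0,0,0,-0.98,1],
    [0,0,0,0,0,-0.98,1],
    [0,0,0,0,0,0,1],
  ],
)

```text
time_s: 61.25
eef_pos: [525.3, 49.8, 181.0]
orientation: [-2.175, -2.266, -0.001]
force: [-0.5, -0.4, 0.7]
gripper_width: 0.001
grasp_force: 0.0
```

Run:
```python
from pick import *
s=bot.get_state(); print(cur()[0],s['gripper_width']*88,s['time_s'])
w=cams.camera('wrist'); print('Winserts'); quad(w,'insert1',18); quad(w,'phantom_tray',8); print([(np.round(onz(w,d['at'],6)[:2],1),round(d['confidence'],2)) for d in finder.tip_of(w,'slot1')])
print([(np.round(onz(w,d['at'],0)[:2],1),np.round(d['at'])) for d in finder.tip_of(w,'wedge')])
a=cams.camera('top'); print([(np.round(onz(a,d['at'],0)[:2],1),d['confidence']) for d in finder.tip_of(a,'wedge')])
c=np.vstack([w['pixels'][:300,80:560,::-1],cv2.resize(a['pixels'][205:325,70:262,::-1],(480,300))]); cv2.imwrite('pics/w15.png',c)
delta(np.array([526,66,14]),down(0),name='push')
```

```text
[525.33738736  49.84653655 181.01056168] 0.0870291140465726 61.25
Winserts
insert1 [  0.72 587.04 138.32  63.93  36.86  90.61] [380.  59. 436. 154.]
insert1 [  0.71 462.66 140.35  63.15  36.47  89.94] [212.  50. 266. 143.]
insert1 [  0.71 569.6  201.94  62.38  10.41   2.34] [345.   5. 438.  18.]
insert1 [  0.58 525.44 139.39  63.09  36.03  89.27] [298.  56. 351. 145.]
insert1 [ 5.6000e-01  6.9684e+02 -3.6380e+01  6.2090e+01  3.9420e+01  4.0750e+01] [471. 291. 545. 349.]
phantom_tray [  0.95 525.22 144.49 192.58 126.59   2.34] [193.   0. 462. 180.]
[]
[]
[(array([526. , 381.3]), 0.84)]
push target [526  66  14] total [ 0.03  0.66 -6.66 -0.01 -0.01 -0.54] rows>= 6.7
```

View pics/w15.png

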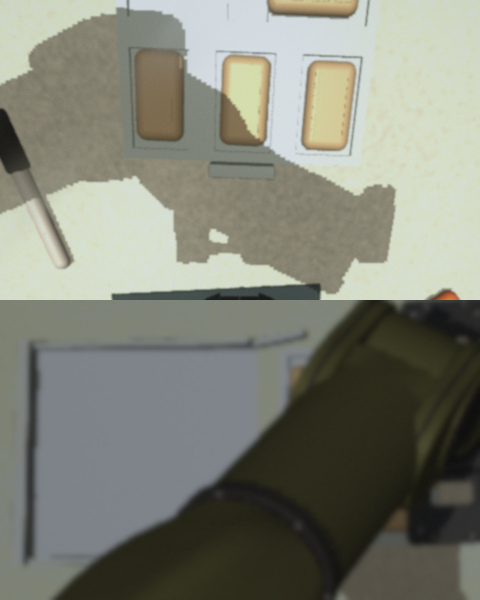

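All four inserts lie flat in slots 1–4, three in the rear row and the slot 4 edge at the top. Now I'll lower the shut fingers behind the lug at (242,170) and push.

Emit:
jog_arm(
  motion=[
    [0.02,0,-0.6,0,0,-0.54,1],
    [0,0,-1,0,0,0,1],
    [0,0,-1,0,0,0,1],
    [0,0,-1,0,0,0,1],
    [0,0,-1,0,0,0,1],
    [0,0,-1,0,0,0,1],
    [0,0,-0.7,0,0,0,1],
    [0,0,-0.3,0,0,0,1],
  ],
)

```text
time_s: 62.27
eef_pos: [524.8, 49.5, 13.4]
orientation: [-2.22, -2.218, 0.003]
force: [-0.1, -0.6, 0.6]
gripper_width: 0.002
grasp_force: 0.0
```

Emit:
jog_arm(
  motion=[
    [0,0,-0.1,0,0,0,1],
    [0,0,0,0,0,0,1],
    [0,0.2,0,0,0,0,1],
    [0,0.3,0,0,0,0,1],
    [0,0.2,0,0,0,0,1],
    [0,0.1,0,0,0,0,1],
    [0,0,0,0,0,0,1],
    [0,0,0,0,0,0,1],
  ],
)

```text
time_s: 62.93
eef_pos: [526.0, 70.0, 13.3]
orientation: [-2.221, -2.221, -0.001]
force: [-0.2, 0.3, 1.0]
gripper_width: 0.007
grasp_force: 0.0
```

Emit:
jog_arm(
  motion=[
    [0,0.1,0,0,0,0,1],
    [0,0.15,0,0,0,0,1],
    [0,0.2,0,0,0,0,1],
    [0,0.25,0,0,0,0,1],
    [0,0.3,0,0,0,0,1],
    [0,0.3,0,0,0,0,1],
    [0,0.3,0,0,0,0,1],
    [0,0.3,0,0,0,0,1],
  ],
)

```text
time_s: 63.6
eef_pos: [526.1, 115.7, 13.1]
orientation: [2.223, 2.217, -0.002]
force: [1.1, -5.7, 0.0]
gripper_width: 0.009
grasp_force: 2.4
```

Emit:
jog_arm(
  motion=[
    [0,0.3,0,0,0,0,1],
    [0,0.3,0,0,0,0,1],
    [0,0.3,0,0,0,0,1],
    [0,0.3,0,0,0,0,1],
    [0,0.3,0,0,0,0,1],
    [0,0.3,0,0,0,0,1],
    [0,0.3,0,0,0,0,1],
    [0,0.3,0,0,0,0,1],
  ],
)

```text
time_s: 64.27
eef_pos: [525.3, 178.1, 12.7]
orientation: [-2.221, -2.22, 0.001]
force: [-0.2, -3.9, -2.6]
gripper_width: 0.006
grasp_force: 1.8
```

Run:
```python
from pick import *
s=bot.get_state(); print(cur()[0],s['force'],s['time_s'])
a=cams.camera('side'); save(a,'s16'); t=finder.tip_of(a,'tray_front'); print([(np.round(onz(a,d['at'],10)[:2]),d['confidence']) for d in t]); 
for z in (0,): print([(np.round(onz(a,d['at'],z)[:2]),round(d['confidence'],2)) for d in finder.tip_of(a,'wedge')])
quad(a,'phantom_tray',8)
```

```text
[525.30666624 178.08878736  12.74306125] [-0.1544946  -3.9115927  -2.64920468] 64.2667
[(array([533., 348.]), 0.65)]
[(array([528., 351.]), 0.61)]
phantom_tray [  0.85 471.39 239.24 122.14  78.41  88.46] [268. 203. 331. 228.]
```

Emit:
jog_arm(
  motion=[
    [0,0.3,0.01,0,0,0,1],
    [0,0.3,0.01,0,0,0,1],
    [0,0.3,0.01,0,0,0,1],
    [0,0.3,0.01,0,0,0,1],
    [0,0.3,0.01,0,0,0,1],
    [0,0.3,0.01,0,0,0,1],
    [0,0.3,0.01,0,0,0,1],
    [0,0.3,0.01,0,0,0,1],
  ],
)

```text
time_s: 65.13
eef_pos: [525.6, 237.9, 14.9]
orientation: [-2.221, -2.22, 0.001]
force: [0.2, -3.9, -3.4]
gripper_width: 0.003
grasp_force: 1.7
```

Emit:
jog_arm(
  motion=[
    [0,0.3,0.02,0,0,0,1],
    [0,0.3,0.02,0,0,0,1],
    [0,0.2,0.02,0,0,0,1],
    [0,0.2,0.02,0,0,0,1],
    [0,0.15,0.02,0,0,0,1],
    [0,0.15,0.02,0,0,0,1],
    [0,0.1,0.02,0,0,0,1],
    [0,0,0,0,0,0,1],
  ],
)

```text
time_s: 65.8
eef_pos: [525.6, 273.2, 18.5]
orientation: [-2.22, -2.22, -0.001]
force: [0.5, -1.4, -0.9]
gripper_width: 0.007
grasp_force: 0.5
```

Run:
```python
from pick import *
s=bot.get_state(); print(cur()[0],s['force'],s['time_s'])
a=cams.camera('side'); b=cams.camera('top'); save(a,'s17'); save(b,'t17')
for q,n in((a,'side'),(b,'top')): print(n,[(np.round(onz(q,d['at'],20)[:2]),round(d['confidence'],2)) for d in finder.tip_of(q,'tray_front')],[(np.round(onz(q,d['at'],0)[:2]),round(d['confidence'],2)) for d in finder.tip_of(q,'wedge')])
# stop face column in the first top picture, at deck height 21 / stop top 42+21
import cv2
im=cv2.imread('pics/top1.png'); g=cv2.cvtColor(im,6); print(g[255:275,74:100].mean(0).round().astype(int)); print([round(float(onz(b,(c,265),42)[1])) for c in(80,84,88)],[round(float(onz(b,(c,265),21)[1])) for c in(80,84,88)])
```

```text
[525.59826582 273.24654485  18.48851026] [ 0.47676942 -1.43244854 -0.88526646] 65.8
side [(array([516., 449.]), 0.74), (array([519., 347.]), 0.59)] [(array([526., 350.]), 0.59), (array([593., 405.]), 0.57)]
top [] []
[110 110 110 112 111 103  82  57  44  58  84 103 111 113 113 113 113 113
 113 113 113 113 113 113 113 113]
[474, 465, 455] [483, 473, 464]
```

Emit:
jog_arm(
  motion=[
    [0,0.1,0.01,0,0,0,1],
    [0,0.1,0.01,0,0,0,1],
    [0,0.1,0.01,0,0,0,1],
    [0,0.1,0.01,0,0,0,1],
    [0,0.1,0.01,0,0,0,1],
    [0,0,0,0,0,0,1],
  ],
)

```text
time_s: 66.6
eef_pos: [526.1, 282.4, 19.8]
orientation: [2.222, 2.218, -0.003]
force: [-0.0, -5.0, 0.6]
gripper_width: 0.003
grasp_force: 2.3
```

Emit:
jog_arm(
  motion=[
    [0,0.1,0.01,0,0,0,1],
    [0,0.1,0.01,0,0,0,1],
    [0,0,0,0,0,0,1],
    [0,0,0,0,0,0,1],
  ],
)

```text
time_s: 66.93
eef_pos: [526.1, 287.2, 20.4]
orientation: [2.223, 2.218, -0.003]
force: [-0.8, -5.3, -0.1]
gripper_width: 0.005
grasp_force: 2.5
```

Emit:
jog_arm(
  motion=[
    [0,0.1,0.01,0,0,0,1],
    [0,0.1,0.01,0,0,0,1],
    [0,0,0,0,0,0,1],
  ],
)

```text
time_s: 67.18
eef_pos: [526.1, 292.2, 20.9]
orientation: [2.223, 2.218, -0.003]
force: [-0.1, -4.4, 0.7]
gripper_width: 0.002
grasp_force: 2.5
```

Emit:
jog_arm(
  motion=[
    [0,0.1,0.01,0,0,0,1],
    [0,0.1,0.01,0,0,0,1],
    [0,0,0,0,0,0,1],
  ],
)

```text
time_s: 67.43
eef_pos: [526.1, 297.1, 21.4]
orientation: [2.222, 2.218, -0.004]
force: [-0.6, -5.9, 2.4]
gripper_width: 0.007
grasp_force: 2.6
```

Emit:
jog_arm(
  motion=[
    [0,0.08,0.01,0,0,0,1],
    [0,0.08,0.01,0,0,0,1],
    [0,0,0,0,0,0,1],
  ],
)

```text
time_s: 67.68
eef_pos: [527.7, 298.2, 21.7]
orientation: [2.221, 2.212, -0.005]
force: [3.3, -9.8, -3.1]
gripper_width: 0.004
grasp_force: 4.8
```

Emit:
jog_arm(
  motion=[
    [0,0.06,0,0,0,0,1],
    [0,0.04,0,0,0,0,1],
    [0,0,0,0,0,0,1],
  ],
)

```text
time_s: 67.93
eef_pos: [527.7, 298.3, 21.7]
orientation: [2.221, 2.209, -0.008]
force: [2.5, -13.8, -0.7]
gripper_width: 0.002
grasp_force: 6.6
```

Emit:
jog_arm(
  motion=[
    [0,-0.2,0,0,0,0,1],
    [0,-0.4,0,0,0,0,1],
    [0,-0.6,0,0,0,0,1],
    [0,-0.8,0.5,0,0,0,1],
    [0,-1,1,0,0,0,1],
    [0,-1,1,0,0,0,1],
    [0,-1,1,0,0,0,1],
    [0,-1,1,0,0,0,1],
  ],
)

```text
time_s: 68.6
eef_pos: [525.5, 155.6, 135.5]
orientation: [-2.22, -2.22, -0.002]
force: [0.0, -0.1, 0.8]
gripper_width: 0.004
grasp_force: 0.0
```

Emit:
jog_arm(
  motion=[
    [0,-1,1,0,0,0,1],
    [0,-1,1,0,0,0,1],
    [0,-1,1,0,0,0,1],
    [0,-1,1,0,0,0,1],
    [0,-1,0,0,0,0,1],
    [0,-0.5,0,0,0,0,1],
    [0,0,0,0,0,0,1],
    [0,0,0,0,0,0,1],
  ],
)

```text
time_s: 69.27
eef_pos: [525.3, 19.6, 233.6]
orientation: [-2.22, -2.218, -0.0]
force: [-0.2, 0.4, -0.7]
gripper_width: 0.004
grasp_force: 0.0
```

Run:
```python
from pick import *
print(cur()[0],bot.get_state()['time_s'])
b=cams.camera('top'); a=cams.camera('side')
print('tray');quad(b,'phantom_tray',22); print('ins'); quad(b,'insert1',32)
print([(np.round(onz(b,d['at'],18)[:2]),round(d['confidence'],2)) for d in finder.tip_of(b,'slot1')],[(np.round(onz(b,d['at'],22)[:2]),round(d['confidence'],2)) for d in finder.tip_of(b,'tray_front')])
print('cup',[(np.round(onz(b,d['at'],51)[:2]),round(d['confidence'],2)) for d in finder.tip_of(b,'cup')])
g=cv2.cvtColor(b['pixels'],7); print(g[255:275,70:110].mean(0).round().astype(int))
cv2.imwrite('pics/f.png',np.hstack([cv2.resize(b['pixels'][205:325,65:265,::-1],(480,288)),cv2.resize(a['pixels'][170:270,250:360,::-1],(317,288))]))
```

```text
[525.32961487  19.61002964 233.55118147] 69.2667
tray
phantom_tray [8.8000e-01 5.2579e+02 3.9358e+02 1.8751e+02 1.6762e+02 5.1000e-01] [ 84. 225. 158. 302.]
ins
insert1 [  0.97 462.   362.66  63.43  32.49  89.85] [114. 283. 142. 299.]
insert1 [  0.93 588.6  363.08  65.89  33.16  89.81] [113. 229. 146. 246.]
insert1 [  0.92 526.16 363.62  65.85  35.17  89.83] [114. 256. 143. 273.]
insert1 [ 6.7000e-01  7.0002e+02 -4.0970e+01  6.5980e+01  3.7110e+01  4.4400e+01] [289. 177. 315. 203.]
insert1 [  0.66 568.81 442.85  63.77  40.26 179.83] [ 87. 230. 105. 260.]
insert1 [   0.64  503.62 -393.86  142.75   69.03   71.17] [422. 251. 487. 294.]
[(array([457., 363.]), 0.8), (array([579., 445.]), 0.78), (array([528., 365.]), 0.76), (array([480., 441.]), 0.7), (array([593., 371.]), 0.58), (array([459., 367.]), 0.22)] [(array([516., 475.]), 0.89)]
cup [(array([ 496., -431.]), 0.97), (array([520., 359.]), 0.41)]
[129 129 129 128 128 127 128 129 128 120  96  72  83 111 126 127 123 124
 126 126 126 126 126 126 126 126 126 126 126 126 125 124 122 123 126 129
 131 131 132 132]
```

Run:
```python
from h import *
b=cams.camera('top'); n=cv2.cvtColor(b['pixels'],7).astype(np.float32); o=cv2.cvtColor(cv2.imread('pics/top1.png'),6).astype(np.float32)
for nm,(r,c) in dict(cup=((245,300),(400,495)),gel=((150,190),(375,415)),tape=((300,345),(340,385)),block=((185,215),(395,435)),pen=((322,350),(226,290)),water=((135,180),(235,275)),orange=((172,206),(286,320))).items():
  A=o[r[0]:r[1],c[0]:c[1]];B=n[r[0]:r[1],c[0]:c[1]]; print(nm,cv2.phaseCorrelate(A,B,cv2.createHanningWindow(A.shape[::-1],cv2.CV_32F)))
```

```text
cup ((-0.18425898904753524, -0.1863814342610155), 0.9183574047353532)
gel ((0.15732148710980098, 0.07988753705274121), 0.8986983132362366)
tape ((0.47118126129182514, 0.41668107439579316), 0.8113664106675136)
block ((0.003240460898435771, -0.016691703850623796), 1.0000379079580306)
pen ((0.02365303180225453, -0.09077260578470359), 0.6932999362548192)
water ((0.023588617965014436, 0.46568802583386315), 0.8068901517656114)
orange ((0.1287274583332163, -0.0277788871861695), 0.8505684575180948)
```

The cup is back within half a millimetre of its original position, and the other things haven't moved. I'll hand the job in.

```bash
python3 -c "
from workcell import bot
print(bot.finish_job())"
```

```text
the job is handed in; nothing more can be done
None
```

The job is handed in and no verdict was returned: the cup was emptied onto the mat and put back in its rest, all four inserts lie flat in slots 1–4, and the tray was pushed up the wedge until it stalled where I measured the top stop.

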